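# Set the sharpening plate up in its stand

### The job

Get the sharpening plate ready for honing. Slide it forward along the floor of the plywood rack until its front end stands well out over the front edge, take it by that end and lift it clear; hook its far end, held at a slant, under the lip of the sharpening stand, swing the near end down onto the rubber bed without letting it fall, and turn the wooden button fully home over it. Do not drop the plate, and leave the tin on the rack and the chisel beside the stand where they are.

Things in the scene. Friction and masses are not known exactly. Their poses are not given: they have to be found in the camera images.
- plate_centre (a point): sharpening plate, a slab 150 x 64 x 6 mm (x, y, z), about 0.25 kg, steel top with rows of small holes, blue underside; this point is its very centre. x runs along the length to its far end (away from the robot as it lies in the rack), z up out of the steel face. At the start it lies flat on the rack floor, its near end 4 to 14 mm proud of the floor's front edge
- hone_plate: the same sharpening plate; origin under its centre, on its underside (3 mm below plate_centre). Its smooth underside slides easily on the rack's slick grey liner (friction about 0.2), not on rubber or wood (0.6); a fingertip pressed on its top with 6 to 12 N takes it along. It tips off the rack's edge if its centre passes the edge, or if it is pressed down on the part beyond the edge
- plate_far_end (a point): the middle of the plate's far end face (75 mm along +x from its centre), half-way up
- rack_edge (a point): middle of the front edge of the floor of the fixed plywood rack, on the floor's top, 44 mm above the bench. x points into the rack (away from the robot), y left, z up. The floor board is 168 mm deep, 9 mm thick, 92 mm wide; below its front it is open to the bench (feet start 18 mm behind the edge)
- plate_rack: the same rack; origin on the bench, 44 mm below rack_edge, same axes. Side cheeks 72 mm apart, 9 mm thick, 9 mm high over the floor, start 8 mm behind the edge; from 60 mm on they rise to a deck. The deck starts 55 mm behind the edge; underside 104 mm, top 113 mm above the floor, 106 mm wide. Back closed 160 mm behind the edge
- bed_centre (a point): middle of the top of the black rubber bed of the fixed wooden sharpening stand, 44 mm above the bench; the plate's underside shall rest here, plate centre 3 mm above this point, plate x along the stand's x. x points to the stand's far end (away from the robot), z up. The bed is 154 mm long, between a near block (x = -77 mm, top 7.5 mm above the bed) and a far cleat (x = +77 mm)
- stand: the same stand; origin on the bench, 44 mm below bed_centre, same axes. Bed, near block and post are only 50 mm wide, so fingers have room on both sides of the plate, above a foot board 112 mm wide and 12 mm thick. At the far end two cheeks stand 69 mm apart from x = 52 mm on (mouths flare outwards from x = 38 mm), 24 mm above the bed
- lip_edge (a point): middle of the lower front edge of the lip that overhangs the far end of the bed: x = 66 mm, 14 mm above the bed in the stand's frame (axes as bed_centre). The lip covers the last 11 mm of the bed; its underside slopes from 14 mm above the bed at this edge down to 9 mm at the cleat; its top is 24 mm above the bed. The plate's far end goes under it
- button_pivot (a point): the vertical pivot of the wooden turn-button, half-way up the button, on the near block 93 mm before the bed's centre (axes as bed_centre). The button is a flat dark bar 20 mm wide and 12 mm thick with round ends, 42 mm from pivot to tip; its underside is 2 mm above the top face of the seated plate
- turn_button (a joint): angle of the turn-button, rad: 0 = fully home, at its stop, pointing along the stand's +x over the near end of the plate; it grows to the left (anticlockwise from above): 1.57 points along +y, 2.45 is the open stop. It starts between 1.65 and 2.3, turns with light friction (0.04 N m) and stays where it is left
- button_tip (a point): the tip of the turn-button, half-way up, 42 mm from the pivot
- wax_tin: brown round tin, 61 mm across, 26 mm high, standing on the rack's deck; origin under its centre
- chisel: chisel with a yellow wooden handle, 221 mm long, 25 mm wide, 24 mm high, lying to the right of the stand; origin under its middle
Mind the look-alikes: they are no part of the job. Of the things that look like the hone_plate, the largest one is meant.

How it is judged (in metres and radians):
On the way, in this order (a step that is already met when the one before it is completed fails the run):
1. the plate, still lying flat on the rack's floor, stands at least 30 mm out over its front edge (x of plate_centre in the frame of rack_edge between 0 and 0.045 m and z of plate_centre in the frame of rack_edge below 0.006 m and angle between plate_centre's own z axis and vertical below 0.06 rad), for 0.2 s.
2. the plate is held up clear of the rack (height (world z) of plate_centre above 0.07 m and contact force between hone_plate and the fingers above 1 N and contact force between hone_plate and plate_rack below 0.1 N), for 0.2 s.
3. the plate's far end is under the lip while the plate slants by at least 5 degrees (x of plate_far_end in the frame of lip_edge between 0.002 and 0.015 m and z of plate_far_end in the frame of lip_edge between -0.018 and -0.002 m and y of plate_far_end in the frame of lip_edge between -0.008 and 0.008 m and angle between plate_centre's own z axis and vertical above 0.087 rad), for 0.1 s.
4. the plate lies flat on the bed, far end under the lip (z of plate_centre in the frame of bed_centre between 0.0005 and 0.0055 m and x of plate_centre in the frame of bed_centre between -0.004 and 0.004 m and y of plate_centre in the frame of bed_centre between -0.006 and 0.006 m and angle between the x axis of plate_centre and the x axis of bed_centre, either way round below 0.1 rad and angle between plate_centre's own z axis and vertical below 0.03 rad), for 0.2 s.
At the end, for the whole second after the job is handed in: The plate rests level on the bed, far end under the lip (within 4 mm along, 6 mm across, 2.5 mm in height, 0.1 rad in turn, 0.03 rad in tilt of its place); the button is home over it (under 0.2 rad); tin and chisel are within 20 mm of their starts (all of step 4 and value of joint turn_button below 0.2 rad and linear speed of hone_plate below 0.02 m/s and distance of each of wax_tin, chisel from where it was at the start of the episode below 0.02 m); the robot touches nothing.
It fails at once if the plate falls to the bench (height (world z) of plate_centre below 0.025 m).
It fails at once if the plate, hooked in, is let fall onto the bed (swings faster than 3 rad/s) (x of plate_far_end in the frame of lip_edge between 0.002 and 0.015 m and z of plate_far_end in the frame of lip_edge between -0.018 and -0.002 m and y of plate_far_end in the frame of lip_edge between -0.008 and 0.008 m and angular speed of hone_plate above 3 rad/s).
It fails at once if the tin or the chisel is pushed away by more than 20 mm (distance of any of wax_tin, chisel from where it was at the start of the episode above 0.02 m).
It also fails if it takes over 69 s, if anything falls off the work surface, if the arm or the gripper's body presses on something with over 40 N, if the wrist force passes 120 N, or if a joint passes its speed limit or range.

### The arm

A 6-joint arm with a two-finger parallel gripper is mounted at the origin on a cart in front of the work surface, level with it; the furniture and walls round the work are solid. World frame = base frame: x ahead of the robot, y to its left, z up, the work surface at z = 0. Lengths are in mm, angles in rad, forces in N, time in s.
With the tool pointing down it reaches from about 300 to 750 mm from the base axis. Payload 8.5 kg.
Tool frame: the origin (TCP) lies midway between the tips of the shut fingers; the grasp point (between the pads) lies 19 mm behind it (manip.grip_depth is the distance from the TCP to the grasp point, in mm); z points along the fingers, y is the line along which they close (so a half turn about z gives the same grasp; the last joint's range is limited). The gripper opens to 85 mm and grips with 20 to 120 N. Pads are 22 mm wide; open, the fingers measure 114 mm over their backs; the gripper's body (76 mm by 85 mm) begins 54 mm behind the grasp point. The pads swing forward as they close: fully open they stand 13 mm farther back than shut.
Start: joints at [-1.334, 0.381, 1.297, -0, 1.464, -0.215], TCP at [240.114, -494.799, 231.322] pointing down, gripper open.
Joint ranges: [-3.11, 3.11], [-0.89, 2.33], [0.22, 2.48], [-1.42, 4.56], [0.17, 2.85], [-2.88, 2.88]. Speed limits (rad/s): [2.39, 2.39, 3.14, 3.14, 3.14, 3.14].

### API

Orientations are given as a rotation vector (axis times angle).
In Python, from workcell import manip gives the robot as it stands.
- The arm moves only by the tool drive_tool, never from a script. Its argument "motion" is a list of rows, each an object of numbers: "dx", "dy", "dz": the shift along the tool's x, y, z in cm; "wx", "wy", "wz": the turn, a rotation vector about the tool's x, y, z in degrees; "jaw": the opening, from 0 (shut) to 1 (fully open). A call has 1 to 12 rows; each row shifts and turns the commanded pose from where the row before left it, along the tool's axes as they then stand; what a row does not reach is not made up. A row lasts 1/8 s, in which the tool goes at most 62.5 mm and 10.7 degrees, less where a joint would pass 70% of its speed; a pose out of reach is approached as far as the arm can. A call is refused whole if a number of a shift passes 6.25 or a number of a turn 10.7, either way. A call with a gripper value outside its range is refused whole. The fingers move at their own pace and stop on an object; "force" is the grip in N (left out, the last holds). Time passes only in rows, so rows that do not move let the fingers close. It gives the time, the measured TCP pose, the force, the opening and the grip force at its end, in the units of the state.
- manip.observe(): the state, without advancing time (a new reading comes with each control period).
- manip.get_image(name): name is "scene" or "top"; returns the picture (480x640x3 uint8, red, green, blue); there is no depth.
- manip.camera_params(name): a dict with "camera_matrix" (3x3 intrinsics, pixels), "position" and "attitude" of the camera in the world. Camera axes: x right, y up, looking along -z (the intrinsics and any distortion apply to the point x, -y, -z); pixel columns grow to the right and rows downward; lengths in mm; the calibration is good to about 2 mm. A picture is of the moment at which its call begins. camera_params takes no time and is no camera call.
- manip.job_done(): hands the job in; it is judged then, once.
The state is a dict: "time": time; "qpos": joint angles; "joint_vel": joint speeds; "joint_efforts": joint torques, N m; "tool_pos": TCP position; "tcp_rot": TCP orientation; "contact_force": force on the tool from outside, world axes, zero at the start; "torque": the same for the moment, N m; "opening": finger opening in mm; "finger_force": force on a finger pad.
Only numpy, scipy, OpenCV 4.12 (cv2) and the standard library are available. Lean on these libraries where they do the work, as an engineer would, in place of code of your own. Each camera call takes 0.05 s, during which the arm holds its last target. There are 200 camera calls.

## Working session

There is one attempt and no reset: what is moved stays moved. The work goes in short steps, Python scripts to look and compute and a tool call to move; the robot and the scene stay as the last step left them, time stands still between calls to the robot, and variables do not carry over. Pictures are saved under pics/ and viewed, at most 10 in all, crops included, and the job is handed in when it is done.

Besides the shell and the picture viewer there is one more tool, called by a JSON object that holds its "op" and its "data". drive_tool: Moves the arm, as the interface text tells. Its arguments: {"type":"object","properties":{"motion":{"type":"array","items":{"type":"object","properties":{"dx":{"type":"number"},"dy":{"type":"number"},"dz":{"type":"number"},"wx":{"type":"number"},"wy":{"type":"number"},"wz":{"type":"number"},"jaw":{"type":"number"}}}},"force":{"type":"number"}},"required":["motion"]}

```bash
mkdir -p pics; ls; python3 - <<'E'
from workcell import manip
import cv2
print(manip.observe())
for n in("scene","top"):
    cv2.imwrite(f"pics/{n}0.png",manip.get_image(n)[:,:,::-1]); print(n,manip.camera_params(n))
E
```

```text
pics
{'time': 0.0, 'qpos': array([-1.33428655e+00,  3.81202888e-01,  1.29821412e+00, -9.44995120e-06,
        1.46361623e+00, -2.15299900e-01]), 'joint_vel': array([-4.98165593e-05, -5.07085508e-04,  7.41795992e-04,  1.57190951e-03,
        2.45009948e-04, -1.39501340e-03]), 'joint_efforts': array([ 4.03765498e-04, -4.48459911e+01, -2.31278747e+01, -2.06890991e-04,
        4.71284642e-03, -2.46546523e-05]), 'tool_pos': array([ 240.05561978, -494.53629913,  230.72381483]), 'tcp_rot': array([-3.06036639e+00, -7.03358936e-01,  3.87359790e-05]), 'contact_force': array([0.69383729, 0.16694639, 0.22912788]), 'torque': array([-0.02744237, -0.05515253,  0.08011877]), 'finger_force': 0.0, 'opening': 85.48552700817709}
scene {'camera_matrix': array([[501.29941156,   0.        , 314.98652751],
       [  0.        , 501.29941156, 233.51068718],
       [  0.        ,   0.        ,   1.        ]]), 'position': array([ 84.87678182, 499.96661205, 847.22823879]), 'attitude': array([ 0.38763669, -0.86276727, -2.15541751])}
top {'camera_matrix': array([[603.50985404,   0.        , 319.56331275],
       [  0.        , 603.50985404, 242.76521223],
       [  0.        ,   0.        ,   1.        ]]), 'position': array([ 415.55354653,   19.30456443, 1418.6358862 ]), 'attitude': array([ 0.13458051, -0.10420796, -1.56186791])}
```

View pics/scene0.png

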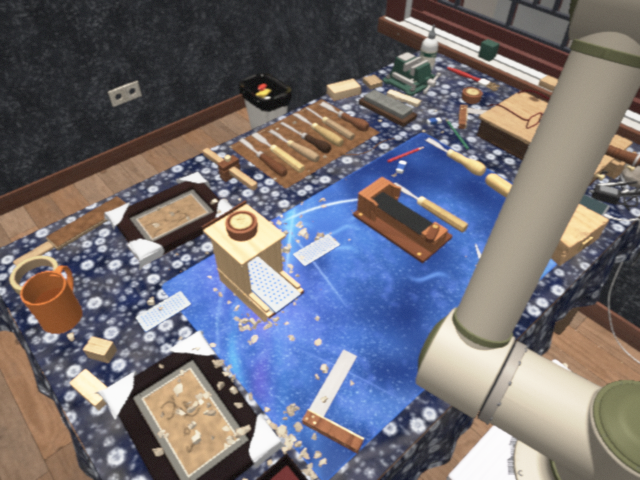

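View pics/top0.png

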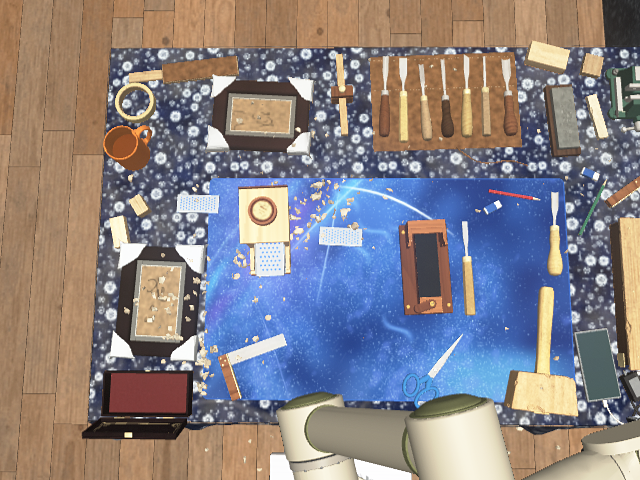

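The scene view shows the rack at about (255,265) and the stand at about (405,220). In the top view the rack is at (265,230), the stand at (427,268) and the chisel at (468,270). Next I'll enlarge both for corner picking.

```bash
python3 - <<'E'
import cv2,numpy as np
t=cv2.imread("pics/top0.png");s=cv2.imread("pics/scene0.png")
r=lambda im,x,y,w,h,k:cv2.resize(im[y:y+h,x:x+w],None,fx=k,fy=k,interpolation=cv2.INTER_CUBIC)
a=r(t,230,180,80,120,5); b=r(t,390,210,80,120,5)
cv2.imwrite("pics/c1.png",np.hstack([a,b]))
a=r(s,200,200,110,130,4); b=r(s,350,165,90,130,4)
cv2.imwrite("pics/c2.png",np.hstack([a,b]))
E
```

```text
(no output)
```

View pics/c1.png

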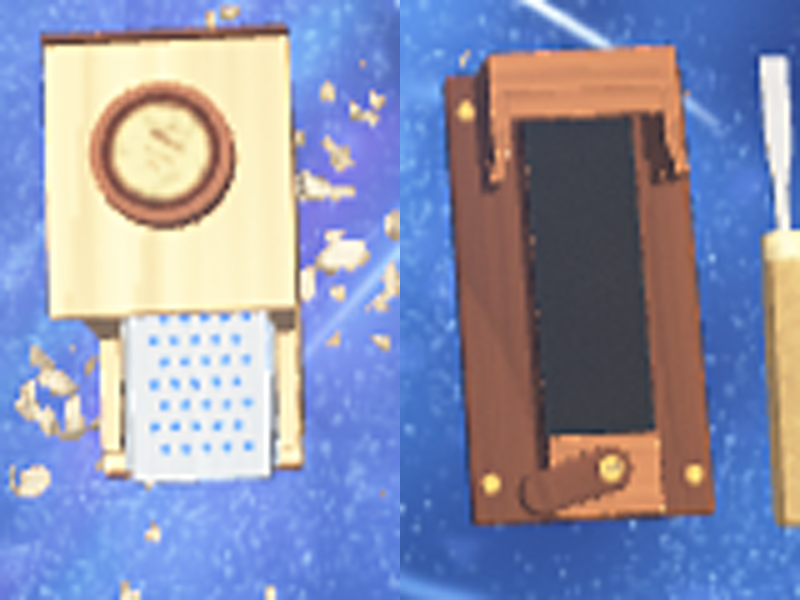

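View pics/c2.png

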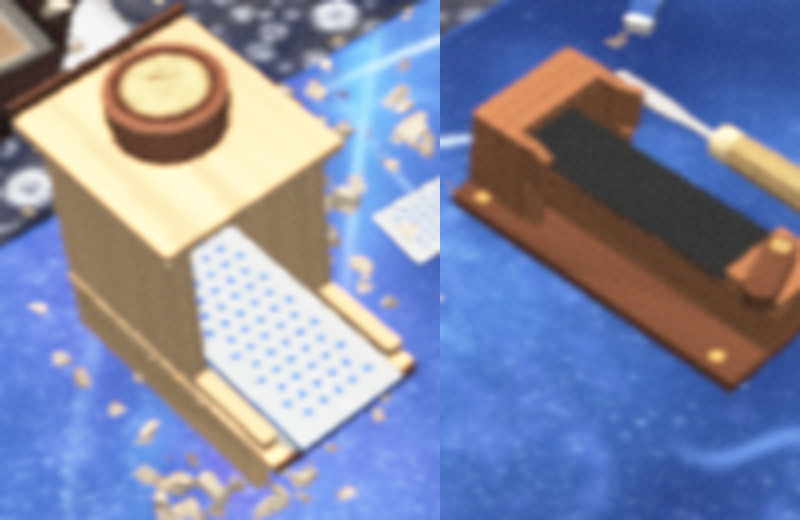

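The crops show, in crop pixels, the floor front corners at (103,474) and (301,468), and the plate's near corners at (135,480) and (270,475). The pivot screw is at (613,467), the bed's near corners are at (540,438) and (657,430), and the lip's front edge is along y≈116. Next I'll cast rays for these.

```bash
cat > h.py <<'E'
import numpy as np
from scipy.spatial.transform import Rotation as R
from workcell import manip
def ray(cam,px,z):
    c=manip.camera_params(cam);K=np.array(c["camera_matrix"])
    d=np.linalg.solve(K,[px[0],px[1],1.]);d=R.from_rotvec(c["attitude"]).apply([d[0],-d[1],-d[2]])
    p=np.array(c["position"]);return p+d*(z-p[2])/d[2]
def proj(cam,P):
    c=manip.camera_params(cam);K=np.array(c["camera_matrix"])
    q=R.from_rotvec(c["attitude"]).inv().apply(np.array(P)-c["position"]);q=K@[q[0],-q[1],-q[2]];return q[:2]/q[2]
def crop(p,x0,y0,k,off=0): return (x0+(p[0]-off+.5)/k-.5, y0+(p[1]+.5)/k-.5)
E
python3 - <<'E'
from h import *
np.set_printoptions(precision=1,suppress=True)
A=lambda p:crop(p,230,180,5);B=lambda p:crop(p,390,210,5,400)
C=lambda p:crop(p,200,200,4);D=lambda p:crop(p,350,165,4,440)
for n,cam,f,p,z in [("floorFL","top",A,(103,475),44),("floorFR","top",A,(301,468),44),("plateFL","top",A,(133,480),50),("plateFR","top",A,(271,475),50),
 ("deckFL","top",A,(50,318),157),("deckFR","top",A,(296,307),157),("deckBL","top",A,(43,42),157),("deckBR","top",A,(288,32),157),
 ("s plateFL","scene",C,(303,452),50),("s plateFR","scene",C,(405,362),50),("s floorFR","scene",C,(413,363),44),("s floorFL","scene",C,(262,475),44),
 ("s deckFL","scene",C,(168,255),157),("s deckFR","scene",C,(342,145),157),
 ("footNL","top",B,(475,523),12),("footNR","top",B,(715,512),12),("footFL","top",B,(445,78),12),
 ("bedNL","top",B,(540,438),44),("bedNR","top",B,(657,430),44),("blockNR","top",B,(665,513),51.5),("blockFR","top",B,(659,433),51.5),("lipL","top",B,(525,118),68),("lipR","top",B,(634,114),68),("farL","top",B,(490,56),68),("farR","top",B,(675,47),68),
 ("cheekL","top",B,(492,185),68),("cheekR","top",B,(683,180),68),
 ("pivot","top",B,(613,467),65),("tipc","top",B,(537,492),64),
 ("s pivot","scene",D,(779,244),65),("s footNL","scene",D,(735,388),12),("s footFL","scene",D,(453,196),12),("s bedNL","scene",D,(728,278),44),("s farL","scene",D,(472,112),68),("s farR","scene",D,(570,48),68)]:
    print(n,ray(cam,f(p),z)[:2])
E
```

```text
floorFL [551.8 205.1]
floorFR [555.5 114.4]
plateFL [549.  190.6]
plateFR [551.6 127.6]
deckFL [607.3 214. ]
deckFR [612.5 109.7]
deckBL [727.4 220.3]
deckBR [732.1 114.9]
s plateFL [546.7 192.9]
s plateFR [555.6 121.7]
s floorFR [556.1 116.3]
s floorFL [552.7 213.4]
s deckFL [608.3 214.1]
s deckFR [609.8 112.5]
footNL [ 465.1 -150.3]
footNR [ 470.8 -260.9]
footFL [ 674.  -139.2]
bedNL [ 502.4 -176.4]
bedNR [ 506.3 -229.3]
blockNR [ 468.7 -230.7]
blockFR [ 504.5 -228.8]
lipL [ 645.4 -168.7]
lipR [ 647.4 -218. ]
farL [ 673.9 -153.4]
farR [ 678.4 -237.2]
cheekL [ 614.7 -153.4]
cheekR [ 617.3 -239.3]
pivot [ 488.4 -205.6]
tipc [ 477.1 -171.8]
s pivot [ 489.2 -204.5]
s footNL [ 461.4 -147.9]
s footFL [ 670.6 -136.8]
s bedNL [ 501.6 -181.6]
s farL [ 674.3 -151.3]
s farR [ 676.7 -236.3]
```

{"op": "drive_tool", "data": {"motion": [{"dx": 1.5,"dy": -1.5,"jaw": 0},{"dx": 3,"dy": -2.9},{"dx": 3,"dy": -2.9},{"dx": 3.2,"dy": -3.1},{"dx": 3.3,"dy": -3.2},{"dx": 3.3,"dy": -3.2},{"dx": 3.3,"dy": -3.2},{"dx": 3.3,"dy": -3.2},{"dx": 3.3,"dy": -3.2},{"dx": 3.3,"dy": -3.2},{"dx": 3.3,"dy": -3.2},{"dx": 3.3,"dy": -3.2}]}}

```text
invalid input at $.motion[0]: expected keys dx, dy, dz, wx, wy, wz, jaw
```

{"op": "drive_tool", "data": {"motion": [{"dx": 3.3,"dy": -3.2},{"dx": 3.3,"dy": -3.2},{"dx": 3.3,"dy": -3.1},{"dx": 2.4,"dy": -2.4},{"dx": 1,"dy": -1},{"wz": 7},{"wz": 8.2},{"wz": 8},{"wy": 5},{"wy": 10},{"wy": 10},{"wy": 10}]}}

```text
invalid input at $.motion[0]: expected keys dx, dy, dz, wx, wy, wz, jaw
```

```bash
cat >> h.py <<'E'
def fr(o,yaw): return np.array(o,float),R.from_euler("z",yaw)
RACK=fr([553.7,159.6,44],.046); BED=fr([581.1,-200.2,44],.051)
def rep(F=RACK,target=None):
    s=manip.observe();o,q=F;Rt=R.from_rotvec(s["tcp_rot"])
    np.set_printoptions(precision=2,suppress=True)
    L=q.inv().apply(s["tool_pos"]-o)
    print("t",round(s["time"],2),"tcp in frame",L,"force in frame",q.inv().apply(s["contact_force"]),"open",s["opening"],"ff",s["finger_force"])
    M=(q.inv()*Rt).as_matrix();print("tool x,z in frame",M[:,0],M[:,2])
    print("flat-frame angles (deg) err vs (x fwd,z down):",np.degrees((R.from_euler("x",np.pi)*q.inv()*Rt).as_euler("xyz")))
    if target is not None: print("shift in tool cm",(q.inv()*Rt).inv().apply(np.array(target)-L)/10)
E
python3 -c "
from h import *
rep(RACK,[50,0,30])"
```

```text
t 0.1 tcp in frame [-343.39 -639.06  186.77] force in frame [ 0.62 -0.09 -0.68] open 85.61252757888374 ff 0.0
tool x,z in frame [0.92 0.39 0.  ] [-0.  0. -1.]
flat-frame angles (deg) err vs (x fwd,z down): [  0.07   0.02 -23.25]
shift in tool cm [ 61.37 -43.17  15.75]
```

{"op": "drive_tool", "data": {"motion": [{"dx": 1.5,"dy": -1.5,"dz": 0,"wx": 0,"wy": 0,"wz": 0,"jaw": 0},{"dx": 3,"dy": -2.9,"dz": 0,"wx": 0,"wy": 0,"wz": 0,"jaw": 0},{"dx": 3,"dy": -2.9,"dz": 0,"wx": 0,"wy": 0,"wz": 0,"jaw": 0},{"dx": 3.2,"dy": -3.1,"dz": 0,"wx": 0,"wy": 0,"wz": 0,"jaw": 0},{"dx": 3.3,"dy": -3.2,"dz": 0,"wx": 0,"wy": 0,"wz": 0,"jaw": 0},{"dx": 3.3,"dy": -3.2,"dz": 0,"wx": 0,"wy": 0,"wz": 0,"jaw": 0},{"dx": 3.3,"dy": -3.2,"dz": 0,"wx": 0,"wy": 0,"wz": 0,"jaw": 0},{"dx": 3.3,"dy": -3.2,"dz": 0,"wx": 0,"wy": 0,"wz": 0,"jaw": 0},{"dx": 3.3,"dy": -3.2,"dz": 0,"wx": 0,"wy": 0,"wz": 0,"jaw": 0},{"dx": 3.3,"dy": -3.2,"dz": 0,"wx": 0,"wy": 0,"wz": 0,"jaw": 0},{"dx": 3.3,"dy": -3.2,"dz": 0,"wx": 0,"wy": 0,"wz": 0,"jaw": 0},{"dx": 3.3,"dy": -3.2,"dz": 0,"wx": 0,"wy": 0,"wz": 0,"jaw": 0}]}}

```text
time: 1.6
tool_pos: [416.9, -7.4, 231.2]
tcp_rot: [-3.062, -0.704, 0.0]
contact_force: [1.1, 0.0, 0.2]
opening: -0.0
finger_force: 0.0
```

{"op": "drive_tool", "data": {"motion": [{"dx": 3.3,"dy": -3.2,"dz": 0,"wx": 0,"wy": 0,"wz": 0,"jaw": 0},{"dx": 3.3,"dy": -3.2,"dz": 0,"wx": 0,"wy": 0,"wz": 0,"jaw": 0},{"dx": 3.3,"dy": -3.1,"dz": 0,"wx": 0,"wy": 0,"wz": 0,"jaw": 0},{"dx": 2.4,"dy": -2.4,"dz": 0,"wx": 0,"wy": 0,"wz": 0,"jaw": 0},{"dx": 1,"dy": -1,"dz": 0,"wx": 0,"wy": 0,"wz": 0,"jaw": 0},{"dx": 0,"dy": 0,"dz": 0,"wx": 0,"wy": 0,"wz": 7,"jaw": 0},{"dx": 0,"dy": 0,"dz": 0,"wx": 0,"wy": 0,"wz": 8.2,"jaw": 0},{"dx": 0,"dy": 0,"dz": 0,"wx": 0,"wy": 0,"wz": 8,"jaw": 0},{"dx": 0,"dy": 0,"dz": 0,"wx": 0,"wy": 5,"wz": 0,"jaw": 0},{"dx": 0,"dy": 0,"dz": 0,"wx": 0,"wy": 10,"wz": 0,"jaw": 0},{"dx": 0,"dy": 0,"dz": 0,"wx": 0,"wy": 10,"wz": 0,"jaw": 0},{"dx": 0,"dy": 0,"dz": 0,"wx": 0,"wy": 10,"wz": 0,"jaw": 0}]}}

```text
time: 3.1
tool_pos: [479.7, 164.5, 231.9]
tcp_rot: [-2.979, -0.069, -0.95]
contact_force: [1.2, 0.2, 0.4]
opening: -0.0
finger_force: 0.0
```

```bash
python3 -c "
from h import *
rep(RACK,[50,0,30])"
```

```text
t 3.1 tcp in frame [-73.65   8.3  187.94] force in frame [1.2  0.17 0.41] open -0.0006579649153760695 ff 0.0
tool x,z in frame [0.82 0.   0.58] [ 0.58  0.   -0.82]
flat-frame angles (deg) err vs (x fwd,z down): [-0.01 35.37 -0.03]
shift in tool cm [ 0.94  0.83 20.04]
```

{"op": "drive_tool", "data": {"motion": [{"dx": 0.3,"dy": 0.8,"dz": 1,"wx": 0,"wy": 0,"wz": 0,"jaw": 0},{"dx": 0,"dy": 0,"dz": 2.5,"wx": 0,"wy": 0,"wz": 0,"jaw": 0},{"dx": 0,"dy": 0,"dz": 3,"wx": 0,"wy": 0,"wz": 0,"jaw": 0},{"dx": 0,"dy": 0,"dz": 3,"wx": 0,"wy": 0,"wz": 0,"jaw": 0},{"dx": 0,"dy": 0,"dz": 3,"wx": 0,"wy": 0,"wz": 0,"jaw": 0},{"dx": 0,"dy": 0,"dz": 3,"wx": 0,"wy": 0,"wz": 0,"jaw": 0},{"dx": 0,"dy": 0,"dz": 2,"wx": 0,"wy": 0,"wz": 0,"jaw": 0},{"dx": 0,"dy": 0,"dz": 1.5,"wx": 0,"wy": 0,"wz": 0,"jaw": 0},{"dx": 0,"dy": 0,"dz": 1,"wx": 0,"wy": 0,"wz": 0,"jaw": 0},{"dx": 0,"dy": 0,"dz": 0,"wx": 0,"wy": 0,"wz": 0,"jaw": 0}]}}

```text
time: 4.35
tool_pos: [597.5, 162.5, 69.0]
tcp_rot: [-2.982, -0.07, -0.94]
contact_force: [-0.1, -1.0, 0.4]
opening: -0.0
finger_force: 0.0
```

```bash
python3 -c "
from h import *
rep(RACK,[53,0,14])"
```

```text
t 4.35 tcp in frame [43.9   0.88 24.98] force in frame [-0.13 -0.99  0.38] open -0.015047896381996669 ff 0.0
tool x,z in frame [0.82 0.   0.57] [ 0.57  0.   -0.82]
flat-frame angles (deg) err vs (x fwd,z down): [-0.01 34.97 -0.05]
shift in tool cm [0.12 0.09 1.42]
```

{"op": "drive_tool", "data": {"motion": [{"dx": 0,"dy": 0,"dz": 0.5,"wx": 0,"wy": 0,"wz": 0,"jaw": 0},{"dx": 0,"dy": 0,"dz": 0.4,"wx": 0,"wy": 0,"wz": 0,"jaw": 0},{"dx": 0,"dy": 0,"dz": 0,"wx": 0,"wy": 0,"wz": 0,"jaw": 0}]}}

```text
time: 4.72
tool_pos: [602.7, 162.9, 61.8]
tcp_rot: [-2.982, -0.07, -0.94]
contact_force: [-0.5, 0.6, 0.4]
opening: 0.4
finger_force: 0.0
```

{"op": "drive_tool", "data": {"motion": [{"dx": -0.11,"dy": 0,"dz": 0.16,"wx": 0,"wy": 0,"wz": 0,"jaw": 0},{"dx": 0,"dy": 0,"dz": 0,"wx": 0,"wy": 0,"wz": 0,"jaw": 0}]}}

```text
time: 4.97
tool_pos: [602.5, 162.9, 59.8]
tcp_rot: [-2.982, -0.07, -0.94]
contact_force: [-0.3, -0.2, 0.7]
opening: 0.3
finger_force: 0.0
```

{"op": "drive_tool", "data": {"motion": [{"dx": -0.11,"dy": 0,"dz": 0.16,"wx": 0,"wy": 0,"wz": 0,"jaw": 0},{"dx": 0,"dy": 0,"dz": 0,"wx": 0,"wy": 0,"wz": 0,"jaw": 0}]}}

```text
time: 5.22
tool_pos: [602.6, 162.9, 57.8]
tcp_rot: [-2.982, -0.07, -0.94]
contact_force: [0.6, -0.5, 1.3]
opening: -0.0
finger_force: 0.0
```

{"op": "drive_tool", "data": {"motion": [{"dx": -0.06,"dy": 0,"dz": 0.08,"wx": 0,"wy": 0,"wz": 0,"jaw": 0},{"dx": 0,"dy": 0,"dz": 0,"wx": 0,"wy": 0,"wz": 0,"jaw": 0}]}}

```text
time: 5.48
tool_pos: [602.6, 162.9, 56.9]
tcp_rot: [-2.982, -0.07, -0.94]
contact_force: [-0.7, -0.2, 0.4]
opening: -0.1
finger_force: 0.0
```

{"op": "drive_tool", "data": {"motion": [{"dx": -0.06,"dy": 0,"dz": 0.08,"wx": 0,"wy": 0,"wz": 0,"jaw": 0},{"dx": 0,"dy": 0,"dz": 0,"wx": 0,"wy": 0,"wz": 0,"jaw": 0}]}}

```text
time: 5.72
tool_pos: [602.6, 162.9, 55.9]
tcp_rot: [-2.982, -0.07, -0.94]
contact_force: [0.1, -0.2, 0.8]
opening: -0.1
finger_force: 0.0
```

{"op": "drive_tool", "data": {"motion": [{"dx": -0.06,"dy": 0,"dz": 0.08,"wx": 0,"wy": 0,"wz": 0,"jaw": 0},{"dx": 0,"dy": 0,"dz": 0,"wx": 0,"wy": 0,"wz": 0,"jaw": 0}]}}

```text
time: 5.98
tool_pos: [602.5, 162.9, 54.9]
tcp_rot: [-2.982, -0.07, -0.94]
contact_force: [0.7, -0.2, -0.0]
opening: -0.1
finger_force: 0.0
```

{"op": "drive_tool", "data": {"motion": [{"dx": -0.06,"dy": 0,"dz": 0.08,"wx": 0,"wy": 0,"wz": 0,"jaw": 0},{"dx": 0,"dy": 0,"dz": 0,"wx": 0,"wy": 0,"wz": 0,"jaw": 0}]}}

```text
time: 6.22
tool_pos: [603.0, 163.0, 54.5]
tcp_rot: [-2.981, -0.07, -0.943]
contact_force: [-0.5, -0.6, 4.6]
opening: -0.1
finger_force: 1.8
```

{"op": "drive_tool", "data": {"motion": [{"dx": -0.03,"dy": 0,"dz": 0.04,"wx": 0,"wy": 0,"wz": 0,"jaw": 0},{"dx": 0,"dy": 0,"dz": 0,"wx": 0,"wy": 0,"wz": 0,"jaw": 0}]}}

```text
time: 6.48
tool_pos: [603.2, 163.0, 54.4]
tcp_rot: [-2.981, -0.07, -0.944]
contact_force: [-1.2, -0.4, 7.4]
opening: -0.0
finger_force: 3.4
```

{"op": "drive_tool", "data": {"motion": [{"dx": -0.02,"dy": 0,"dz": 0.03,"wx": 0,"wy": 0,"wz": 0,"jaw": 0},{"dx": -0.08,"dy": 0,"dz": -0.06,"wx": 0,"wy": 0,"wz": 0,"jaw": 0},{"dx": -0.16,"dy": 0,"dz": -0.11,"wx": 0,"wy": 0,"wz": 0,"jaw": 0},{"dx": -0.16,"dy": 0,"dz": -0.11,"wx": 0,"wy": 0,"wz": 0,"jaw": 0},{"dx": -0.16,"dy": 0,"dz": -0.11,"wx": 0,"wy": 0,"wz": 0,"jaw": 0},{"dx": -0.16,"dy": 0,"dz": -0.11,"wx": 0,"wy": 0,"wz": 0,"jaw": 0},{"dx": 0,"dy": 0,"dz": 0,"wx": 0,"wy": 0,"wz": 0,"jaw": 0}]}}

```text
time: 7.35
tool_pos: [594.7, 162.7, 54.4]
tcp_rot: [-2.982, -0.07, -0.942]
contact_force: [-1.2, -0.5, 6.1]
opening: 0.2
finger_force: 3.4
```

```bash
cat > look.py <<'E'
import sys,cv2
from h import *
def look(tag,F,pts,show=()):
    out={}
    for n in("top","scene"):
        im=manip.get_image(n)[:,:,::-1].copy();cv2.imwrite(f"pics/{n}_{tag}.png",im);out[n]=im
    return out
E
python3 - <<'E'
from h import *; from look import look; import cv2
rep(RACK)
im=look("s1",RACK,[])["top"]
c=proj("top",RACK[0]).astype(int); s=im[c[1]-40:c[1]+30,c[0]-40:c[0]+40]; 
s2=look("s1b",RACK,[])["scene"];c=proj("scene",RACK[0]).astype(int);s2=s2[c[1]-45:c[1]+25,c[0]-50:c[0]+30]
print(c)
cv2.imwrite("pics/v4.png",np.hstack([cv2.resize(a,None,fx=5,fy=5,interpolation=cv2.INTER_CUBIC) for a in(s,s2)]))
E
```

```text
t 7.35 tcp in frame [41.09  1.25 10.41] force in frame [-1.19 -0.49  6.12] open 0.22908670505412387 ff 3.445782847702503
tool x,z in frame [0.82 0.   0.57] [ 0.57  0.   -0.82]
flat-frame angles (deg) err vs (x fwd,z down): [-0.   35.05 -0.05]
[286 302]
```

View pics/v4.png

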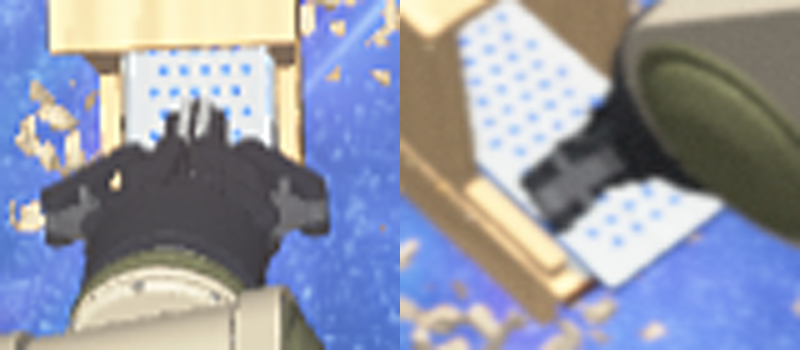

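The scene crop shows the plate's near-left corner at about (605,288), farther out than before, so the plate is following the finger. I'll carry on.

{"op": "drive_tool", "data": {"motion": [{"dx": -0.09,"dy": 0,"dz": -0.03,"wx": 0,"wy": 0,"wz": 0,"jaw": 0},{"dx": -0.2,"dy": 0,"dz": -0.14,"wx": 0,"wy": 0,"wz": 0,"jaw": 0},{"dx": -0.2,"dy": 0,"dz": -0.14,"wx": 0,"wy": 0,"wz": 0,"jaw": 0},{"dx": -0.2,"dy": 0,"dz": -0.14,"wx": 0,"wy": 0,"wz": 0,"jaw": 0},{"dx": -0.2,"dy": 0,"dz": -0.14,"wx": 0,"wy": 0,"wz": 0,"jaw": 0},{"dx": -0.2,"dy": 0,"dz": -0.14,"wx": 0,"wy": 0,"wz": 0,"jaw": 0},{"dx": -0.2,"dy": 0,"dz": -0.14,"wx": 0,"wy": 0,"wz": 0,"jaw": 0},{"dx": -0.2,"dy": 0,"dz": -0.14,"wx": 0,"wy": 0,"wz": 0,"jaw": 0},{"dx": -0.2,"dy": 0,"dz": -0.14,"wx": 0,"wy": 0,"wz": 0,"jaw": 0},{"dx": 0,"dy": 0,"dz": 0,"wx": 0,"wy": 0,"wz": 0,"jaw": 0}]}}

```text
time: 8.8
tool_pos: [576.3, 163.1, 58.4]
tcp_rot: [-2.988, -0.069, -0.927]
contact_force: [-0.4, -0.5, 0.5]
opening: -0.1
finger_force: 0.0
```

```bash
python3 - <<'E'
from h import *; from look import look
import cv2
rep(RACK)
im=look("s2",RACK,[])["scene"]
# front end of plate in scene: bright, low-sat mask; find its lowest corner etc. within predicted region
c=proj("scene",RACK[0]).astype(int);x0,y0=c[0]-50,c[1]-45;h=cv2.cvtColor(im[y0:y0+100,x0:x0+90],cv2.COLOR_BGR2HSV)
m=((h[:,:,1]<60)&(h[:,:,2]>190)).astype(np.uint8)
n,l,st,_=cv2.connectedComponentsWithStats(m);i=1+np.argmax(st[1:,4]);ys,xs=np.nonzero(l==i)
for f in (ys,-xs): k=np.argmax(f);p=(xs[k]+x0,ys[k]+y0);o,q=RACK;print(p,q.inv().apply(ray("scene",p,50)-o))
k=np.argmax(xs);p=(xs[k]+x0,ys[k]+y0);print(p,q.inv().apply(ray("scene",p,50)-o))
E
```

```text
t 8.8 tcp in frame [22.75  2.48 14.38] force in frame [-0.42 -0.47  0.48] open -0.058721566884771856 ff 0.0
tool x,z in frame [0.82 0.   0.57] [ 0.57 -0.   -0.82]
flat-frame angles (deg) err vs (x fwd,z down): [-0.11 34.46 -0.05]
(np.int64(279), np.int64(315)) [-14.34  32.12   6.  ]
(np.int64(248), np.int64(263)) [127.7   -6.26   6.  ]
(np.int64(299), np.int64(300)) [-14.91 -18.98   6.  ]
```

```bash
python3 - <<'E'
from h import *
print(manip.observe()["qpos"]); rep(RACK)
E
```

```text
[ 0.08978585  0.53013786  1.83722534 -0.15067622  0.17523001  1.75459397]
t 8.9 tcp in frame [22.89  2.46 14.34] force in frame [-0.61 -0.46 -0.32] open 0.08352707989261202 ff 0.0
tool x,z in frame [0.82 0.   0.57] [ 0.57 -0.   -0.82]
flat-frame angles (deg) err vs (x fwd,z down): [-0.11 34.46 -0.05]
```

{"op": "drive_tool", "data": {"motion": [{"dx": -0.2,"dy": 0,"dz": -0.14,"wx": 0,"wy": 0,"wz": 0,"jaw": 0},{"dx": 0,"dy": 0,"dz": 0,"wx": 0,"wy": 0,"wz": 0,"jaw": 0}]}}

```text
time: 9.15
tool_pos: [574.1, 163.2, 58.9]
tcp_rot: [-2.989, -0.069, -0.925]
contact_force: [-0.4, -0.2, -0.3]
opening: -0.1
finger_force: 0.0
```

{"op": "drive_tool", "data": {"motion": [{"dx": 0.3,"dy": 0,"dz": -0.4,"wx": 0,"wy": 0,"wz": 0,"jaw": 0},{"dx": 0,"dy": 0,"dz": 0,"wx": 0,"wy": -4,"wz": 0,"jaw": 0},{"dx": 0,"dy": 0,"dz": 0,"wx": 0,"wy": -5,"wz": 0,"jaw": 0},{"dx": 0,"dy": 0,"dz": 0,"wx": 0,"wy": -5,"wz": 0,"jaw": 0},{"dx": 0,"dy": 0,"dz": 0,"wx": 0,"wy": 0,"wz": 0,"jaw": 0}]}}

```text
time: 9.78
tool_pos: [575.7, 163.2, 64.7]
tcp_rot: [-3.084, -0.071, -0.56]
contact_force: [-0.2, -0.7, 0.8]
opening: 0.1
finger_force: 0.0
```

```bash
python3 - <<'E'
from h import *
print(manip.observe()["qpos"]); rep(RACK,[28,0,9])
E
```

```text
[ 0.08528781  0.53008364  1.66102812 -0.02756717  0.59198433  1.63038264]
t 9.78 tcp in frame [22.15  2.56 20.68] force in frame [-0.24 -0.72  0.77] open 0.14181390173646974 ff 0.0
tool x,z in frame [0.94 0.   0.35] [ 0.35 -0.   -0.94]
flat-frame angles (deg) err vs (x fwd,z down): [-0.09 20.57 -0.  ]
shift in tool cm [0.14 0.25 1.3 ]
```

{"op": "drive_tool", "data": {"motion": [{"dx": 0.8,"dy": 0.25,"dz": 0.3,"wx": 0,"wy": 0,"wz": 0,"jaw": 0},{"dx": 0,"dy": 0,"dz": 0.9,"wx": 0,"wy": 0,"wz": 0,"jaw": 0},{"dx": -0.07,"dy": 0,"dz": 0.19,"wx": 0,"wy": 0,"wz": 0,"jaw": 0},{"dx": 0,"dy": 0,"dz": 0,"wx": 0,"wy": 0,"wz": 0,"jaw": 0}]}}

```text
time: 10.28
tool_pos: [586.0, 161.2, 53.0]
tcp_rot: [-3.085, -0.071, -0.554]
contact_force: [0.5, 0.2, -0.6]
opening: 0.4
finger_force: 0.0
```

{"op": "drive_tool", "data": {"motion": [{"dx": -0.04,"dy": 0,"dz": 0.1,"wx": 0,"wy": 0,"wz": 0,"jaw": 0},{"dx": 0,"dy": 0,"dz": 0,"wx": 0,"wy": 0,"wz": 0,"jaw": 0}]}}

```text
time: 10.52
tool_pos: [586.4, 161.3, 52.7]
tcp_rot: [-3.085, -0.071, -0.556]
contact_force: [-0.2, 0.2, 2.8]
opening: -0.1
finger_force: 1.6
```

{"op": "drive_tool", "data": {"motion": [{"dx": -0.02,"dy": 0,"dz": 0.05,"wx": 0,"wy": 0,"wz": 0,"jaw": 0},{"dx": 0,"dy": 0,"dz": 0,"wx": 0,"wy": 0,"wz": 0,"jaw": 0}]}}

```text
time: 10.78
tool_pos: [586.7, 161.3, 52.6]
tcp_rot: [-3.084, -0.071, -0.558]
contact_force: [-1.4, -0.3, 7.0]
opening: -0.3
finger_force: 3.4
```

{"op": "drive_tool", "data": {"motion": [{"dx": -0.01,"dy": 0,"dz": 0.03,"wx": 0,"wy": 0,"wz": 0,"jaw": 0},{"dx": -0.19,"dy": 0,"dz": -0.07,"wx": 0,"wy": 0,"wz": 0,"jaw": 0},{"dx": -0.19,"dy": 0,"dz": -0.07,"wx": 0,"wy": 0,"wz": 0,"jaw": 0},{"dx": -0.19,"dy": 0,"dz": -0.07,"wx": 0,"wy": 0,"wz": 0,"jaw": 0},{"dx": -0.19,"dy": 0,"dz": -0.07,"wx": 0,"wy": 0,"wz": 0,"jaw": 0},{"dx": 0,"dy": 0,"dz": 0,"wx": 0,"wy": 0,"wz": 0,"jaw": 0}]}}

```text
time: 11.52
tool_pos: [579.2, 160.9, 52.6]
tcp_rot: [-3.084, -0.071, -0.561]
contact_force: [0.6, 0.0, 7.0]
opening: -0.1
finger_force: 3.5
```

{"op": "drive_tool", "data": {"motion": [{"dx": -0.19,"dy": 0,"dz": -0.07,"wx": 0,"wy": 0,"wz": 0,"jaw": 0},{"dx": -0.19,"dy": 0,"dz": -0.07,"wx": 0,"wy": 0,"wz": 0,"jaw": 0},{"dx": -0.19,"dy": 0,"dz": -0.07,"wx": 0,"wy": 0,"wz": 0,"jaw": 0},{"dx": -0.19,"dy": 0,"dz": -0.07,"wx": 0,"wy": 0,"wz": 0,"jaw": 0},{"dx": 0,"dy": 0,"dz": 0,"wx": 0,"wy": 0,"wz": 0,"jaw": 0}]}}

```text
time: 12.15
tool_pos: [571.2, 160.5, 52.6]
tcp_rot: [-3.084, -0.071, -0.561]
contact_force: [0.7, 0.1, 7.2]
opening: -0.5
finger_force: 3.5
```

```bash
cat > pf.py <<'E'
from h import *; from look import look
import cv2,sys
rep(RACK)
im=look(sys.argv[1],RACK,[])["scene"];o,q=RACK
c=proj("scene",o).astype(int);x0,y0=c[0]-50,c[1]-45;h=cv2.cvtColor(im[y0:y0+100,x0:x0+90],cv2.COLOR_BGR2HSV)
m=((h[:,:,1]<60)&(h[:,:,2]>190)).astype(np.uint8)
n,l,st,_=cv2.connectedComponentsWithStats(m);i=1+np.argmax(st[1:,4]);ys,xs=np.nonzero(l==i)
for k in (np.argmax(ys),np.argmax(xs)): p=(xs[k]+x0,ys[k]+y0);print(p,q.inv().apply(ray("scene",p,50)-o))
E
python3 pf.py s3
```

```text
t 12.15 tcp in frame [17.48  0.14  8.56] force in frame [0.66 0.03 7.19] open -0.5129357692635276 ff 3.5426327772438526
tool x,z in frame [0.94 0.   0.35] [ 0.35 -0.   -0.94]
flat-frame angles (deg) err vs (x fwd,z down): [-0.1  20.61 -0.02]
(np.int64(284), np.int64(324)) [-36.03  38.61   6.  ]
(np.int64(309), np.int64(302)) [-31.85 -29.78   6.  ]
```

{"op": "drive_tool", "data": {"motion": [{"dx": 0.1,"dy": 0,"dz": -0.28,"wx": 0,"wy": 0,"wz": 0,"jaw": 0},{"dx": 0.66,"dy": 0,"dz": 0.24,"wx": 0,"wy": 0,"wz": 0,"jaw": 0},{"dx": 0.66,"dy": 0,"dz": 0.25,"wx": 0,"wy": 0,"wz": 0,"jaw": 0},{"dx": -0.07,"dy": 0,"dz": 0.2,"wx": 0,"wy": 0,"wz": 0,"jaw": 0},{"dx": 0,"dy": 0,"dz": 0,"wx": 0,"wy": 0,"wz": 0,"jaw": 0}]}}

```text
time: 12.88
tool_pos: [584.9, 161.1, 52.7]
tcp_rot: [-3.084, -0.071, -0.558]
contact_force: [0.8, 0.2, 4.0]
opening: -0.4
finger_force: 1.6
```

{"op": "drive_tool", "data": {"motion": [{"dx": -0.03,"dy": 0,"dz": 0.08,"wx": 0,"wy": 0,"wz": 0,"jaw": 0},{"dx": 0,"dy": 0,"dz": 0,"wx": 0,"wy": 0,"wz": 0,"jaw": 0}]}}

```text
time: 13.12
tool_pos: [585.0, 161.1, 52.5]
tcp_rot: [-3.084, -0.071, -0.56]
contact_force: [-0.6, 0.5, 8.9]
opening: 0.2
finger_force: 4.4
```

{"op": "drive_tool", "data": {"motion": [{"dx": -0.19,"dy": 0,"dz": -0.07,"wx": 0,"wy": 0,"wz": 0,"jaw": 0},{"dx": -0.19,"dy": 0,"dz": -0.07,"wx": 0,"wy": 0,"wz": 0,"jaw": 0},{"dx": -0.19,"dy": 0,"dz": -0.07,"wx": 0,"wy": 0,"wz": 0,"jaw": 0},{"dx": -0.19,"dy": 0,"dz": -0.07,"wx": 0,"wy": 0,"wz": 0,"jaw": 0},{"dx": -0.19,"dy": 0,"dz": -0.07,"wx": 0,"wy": 0,"wz": 0,"jaw": 0},{"dx": -0.19,"dy": 0,"dz": -0.07,"wx": 0,"wy": 0,"wz": 0,"jaw": 0},{"dx": -0.12,"dy": 0,"dz": -0.04,"wx": 0,"wy": 0,"wz": 0,"jaw": 0},{"dx": 0,"dy": 0,"dz": 0,"wx": 0,"wy": 0,"wz": 0,"jaw": 0},{"dx": 0,"dy": 0,"dz": 0,"wx": 0,"wy": 0,"wz": 0,"jaw": 0}]}}

```text
time: 14.25
tool_pos: [571.9, 160.6, 52.5]
tcp_rot: [-3.084, -0.071, -0.561]
contact_force: [-0.1, 0.1, 8.1]
opening: 0.2
finger_force: 4.0
```

{"op": "drive_tool", "data": {"motion": [{"dx": 0.2,"dy": 0,"dz": -0.5,"wx": 0,"wy": 0,"wz": 0,"jaw": 0},{"dx": 0,"dy": 0,"dz": -1.5,"wx": 0,"wy": 0,"wz": 0,"jaw": 0.3},{"dx": 0,"dy": 0,"dz": -2.5,"wx": 0,"wy": 0,"wz": 0,"jaw": 1},{"dx": -1.5,"dy": 0,"dz": -1.5,"wx": 0,"wy": 0,"wz": 0,"jaw": 1},{"dx": -2,"dy": 0,"dz": 0,"wx": 0,"wy": -5,"wz": 0,"jaw": 1},{"dx": -1.5,"dy": 0,"dz": 0,"wx": 0,"wy": -8,"wz": 0,"jaw": 1},{"dx": 0,"dy": 0,"dz": 0,"wx": 0,"wy": -7.6,"wz": 0,"jaw": 1},{"dx": 0,"dy": 0,"dz": 0,"wx": 0,"wy": 0,"wz": 0,"jaw": 1}]}}

```text
time: 15.25
tool_pos: [505.4, 157.5, 92.4]
tcp_rot: [3.139, 0.071, -0.003]
contact_force: [0.1, 0.7, 0.2]
opening: 85.7
finger_force: 0.0
```

```bash
python3 pf.py s4; python3 - <<'E'
import cv2
from h import *
a=cv2.imread("pics/top_s4.png");b=cv2.imread("pics/scene_s4.png")
g=lambda im,x,y:cv2.resize(im[y:y+120,x:x+80],None,fx=5,fy=5,interpolation=cv2.INTER_CUBIC)
cv2.imwrite("pics/v5.png",np.hstack([g(a,230,210),g(b,240,250)]))
E
```

```text
t 15.25 tcp in frame [-48.33   0.09  48.45] force in frame [0.18 0.7  0.23] open 85.68291850682066 ff 0.0
tool x,z in frame [ 1. -0. -0.] [-0. -0. -1.]
flat-frame angles (deg) err vs (x fwd,z down): [-0.1  -0.1   0.03]
(np.int64(285), np.int64(324)) [-37.32  37.25   6.  ]
(np.int64(314), np.int64(306)) [-45.37 -30.27   6.  ]
```

View pics/v5.png

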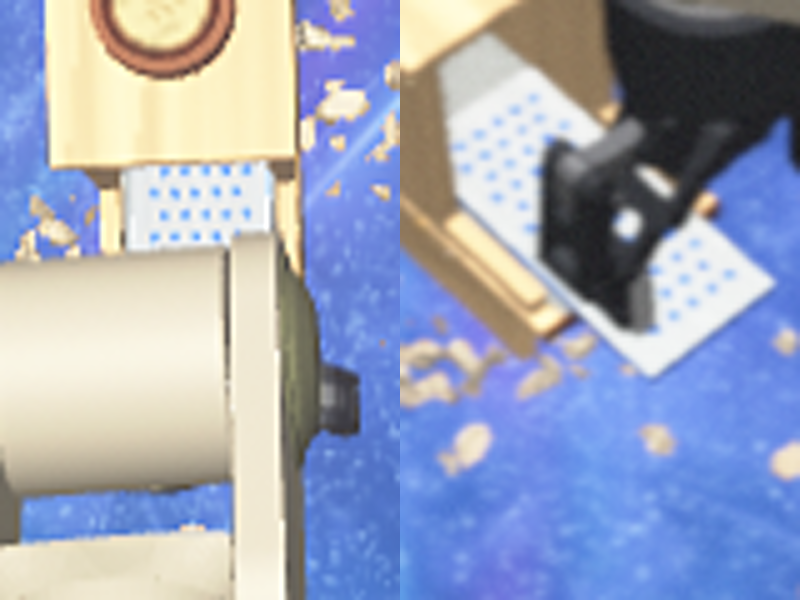

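The plate is still flat. Its near corners are at crop (652,378) and (775,283), and its far edge is visible at (535,68). Next I'll localise these.

```bash
python3 - <<'E'
from h import *
o,q=RACK
for p in [(652,378),(775,283),(535,68),(447,125)]:
    print(q.inv().apply(ray("scene",crop(p,240,250,5,400),50)-o))
rep(RACK)
E
```

```text
[-45.76531038  32.25999654   6.        ]
[-46.50671324 -30.78198562   6.        ]
[100.57629952 -33.81114663   6.        ]
[102.09155178  11.605666     6.        ]
t 15.35 tcp in frame [-49.81   0.24  48.06] force in frame [ 0.06 -0.17 -0.37] open 85.79868140778218 ff 0.0
tool x,z in frame [ 1. -0. -0.] [-0. -0. -1.]
flat-frame angles (deg) err vs (x fwd,z down): [-0.1  -0.12  0.01]
```

{"op": "drive_tool", "data": {"motion": [{"dx": 1.3,"dy": 0,"dz": 1,"wx": 0,"wy": 0,"wz": 0,"jaw": 1},{"dx": 1.3,"dy": 0,"dz": 1.2,"wx": 0,"wy": 0,"wz": 0,"jaw": 1},{"dx": 0,"dy": 0,"dz": 1.2,"wx": 0,"wy": 0,"wz": 0,"jaw": 1},{"dx": 0,"dy": 0,"dz": 1.2,"wx": 0,"wy": 0,"wz": 0,"jaw": 1},{"dx": 0,"dy": 0,"dz": 1.2,"wx": 0,"wy": 0,"wz": 0,"jaw": 1},{"dx": 0,"dy": 0,"dz": 0.8,"wx": 0,"wy": 0,"wz": 0,"jaw": 1},{"dx": 0,"dy": 0,"dz": 0.4,"wx": 0,"wy": 0,"wz": 0,"jaw": 1},{"dx": 0,"dy": 0,"dz": 0,"wx": 0,"wy": 0,"wz": 0,"jaw": 1}]}}

```text
time: 16.35
tool_pos: [530.2, 158.6, 22.0]
tcp_rot: [3.139, 0.072, -0.005]
contact_force: [-0.3, 0.3, -0.3]
opening: 85.2
finger_force: 0.0
```

```bash
python3 - <<'E'
from h import *
rep(RACK,[-24,0,-22])
E
```

```text
t 16.35 tcp in frame [-23.51   0.07 -22.04] force in frame [-0.3   0.36 -0.27] open 85.24712928875161 ff 0.0
tool x,z in frame [ 1. -0. -0.] [-0. -0. -1.]
flat-frame angles (deg) err vs (x fwd,z down): [-0.1  -0.2   0.02]
shift in tool cm [-0.05  0.01 -0.  ]
```

{"op": "drive_tool", "data": {"motion": [{"dx": 0,"dy": 0,"dz": 0,"wx": 0,"wy": 0,"wz": 0,"jaw": 0.8},{"dx": 0,"dy": 0,"dz": 0,"wx": 0,"wy": 0,"wz": 0,"jaw": 0.7},{"dx": 0,"dy": 0,"dz": 0,"wx": 0,"wy": 0,"wz": 0,"jaw": 0.6},{"dx": 0,"dy": 0,"dz": 0,"wx": 0,"wy": 0,"wz": 0,"jaw": 0.6},{"dx": 0,"dy": 0,"dz": 0,"wx": 0,"wy": 0,"wz": 0,"jaw": 0.6}], "force": 80}}

```text
time: 16.98
tool_pos: [530.6, 158.6, 22.7]
tcp_rot: [3.139, 0.072, -0.003]
contact_force: [-1.4, -0.2, 4.2]
opening: 62.2
finger_force: 85.5
```

{"op": "drive_tool", "data": {"motion": [{"dx": 0,"dy": 0,"dz": -0.1,"wx": 0,"wy": 0,"wz": 0,"jaw": 0.5},{"dx": 0,"dy": 0,"dz": -0.3,"wx": 0,"wy": 0,"wz": 0,"jaw": 0.5},{"dx": 0,"dy": 0,"dz": -0.6,"wx": 0,"wy": 0,"wz": 0,"jaw": 0.5},{"dx": 0,"dy": 0,"dz": -0.6,"wx": 0,"wy": 0,"wz": 0,"jaw": 0.5},{"dx": 0,"dy": 0,"dz": 0,"wx": 0,"wy": 0,"wz": 0,"jaw": 0.5}]}}

```text
time: 17.6
tool_pos: [530.5, 158.6, 38.5]
tcp_rot: [3.139, 0.072, -0.004]
contact_force: [1.0, 0.0, -2.5]
opening: 61.6
finger_force: 87.4
```

```bash
python3 - <<'E'
from h import *; from look import look; import cv2
rep(RACK)
im=look("l1",0,0)["scene"]
cv2.imwrite("pics/v6.png",cv2.resize(im[220:360,220:350],None,fx=4,fy=4,interpolation=cv2.INTER_CUBIC))
E
```

```text
t 17.6 tcp in frame [-23.19   0.1   -5.46] force in frame [ 0.96 -0.02 -2.51] open 61.64054566094687 ff 87.39251017570496
tool x,z in frame [ 1. -0. -0.] [-0. -0. -1.]
flat-frame angles (deg) err vs (x fwd,z down): [-0.1  -0.14  0.02]
```

View pics/v6.png

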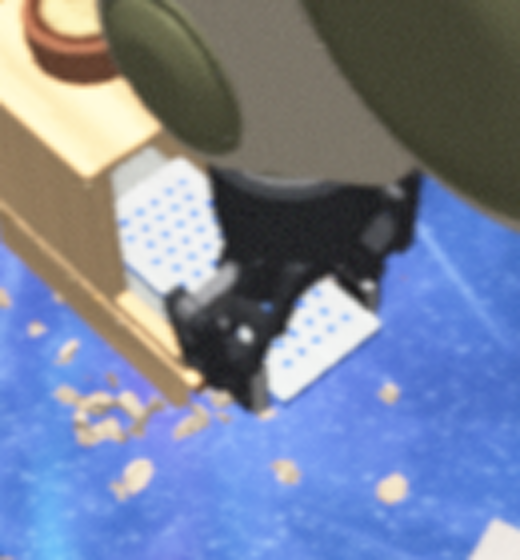

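The plate is gripped across its sides just ahead of the edge and its full weight (2.5 N) is off the rack. Next I pull back out from under the deck, lift, and cross to the stand.

{"op": "drive_tool", "data": {"motion": [{"dx": -1,"dy": 0,"dz": 0,"wx": 0,"wy": 0,"wz": 0,"jaw": 0.5},{"dx": -2,"dy": 0,"dz": 0,"wx": 0,"wy": 0,"wz": 0,"jaw": 0.5},{"dx": -2,"dy": 0,"dz": 0,"wx": 0,"wy": 0,"wz": 0,"jaw": 0.5},{"dx": -2,"dy": 0,"dz": 0,"wx": 0,"wy": 0,"wz": 0,"jaw": 0.5},{"dx": -2,"dy": 0,"dz": 0,"wx": 0,"wy": 0,"wz": 0,"jaw": 0.5},{"dx": -1.5,"dy": 0,"dz": -0.5,"wx": 0,"wy": 0,"wz": 0,"jaw": 0.5},{"dx": -0.5,"dy": 0,"dz": -1.5,"wx": 0,"wy": 0,"wz": 0,"jaw": 0.5},{"dx": 0,"dy": 0,"dz": -2,"wx": 0,"wy": 0,"wz": 0,"jaw": 0.5},{"dx": 0,"dy": 0,"dz": -2,"wx": 0,"wy": 0,"wz": 0,"jaw": 0.5},{"dx": 0,"dy": 0,"dz": -1.5,"wx": 0,"wy": 0,"wz": 0,"jaw": 0.5},{"dx": 0,"dy": 0,"dz": -0.5,"wx": 0,"wy": 0,"wz": 0,"jaw": 0.5},{"dx": 0,"dy": 0,"dz": 0,"wx": 0,"wy": 0,"wz": 0,"jaw": 0.5}]}}

```text
time: 19.2
tool_pos: [420.9, 153.7, 118.8]
tcp_rot: [3.139, 0.072, -0.004]
contact_force: [0.4, -0.1, -3.1]
opening: 62.0
finger_force: 87.7
```

{"op": "drive_tool", "data": {"motion": [{"dx": 0.4,"dy": 1.5,"dz": 0,"wx": 0,"wy": 0,"wz": 0,"jaw": 0.5},{"dx": 0.5,"dy": 3,"dz": 0,"wx": 0,"wy": 0,"wz": 0,"jaw": 0.5},{"dx": 0.8,"dy": 3.5,"dz": 0,"wx": 0,"wy": 0,"wz": 0,"jaw": 0.5},{"dx": 0.8,"dy": 3.5,"dz": 0,"wx": 0,"wy": 0,"wz": 0,"jaw": 0.5},{"dx": 0.8,"dy": 3.5,"dz": 0,"wx": 0,"wy": 0,"wz": 0,"jaw": 0.5},{"dx": 0.8,"dy": 3.5,"dz": 0,"wx": 0,"wy": 0,"wz": 0,"jaw": 0.5},{"dx": 0.8,"dy": 3.5,"dz": 0,"wx": 0,"wy": 0,"wz": 0,"jaw": 0.5},{"dx": 0.8,"dy": 3.5,"dz": 0,"wx": 0,"wy": 0,"wz": 0,"jaw": 0.5},{"dx": 0.8,"dy": 3.5,"dz": 0,"wx": 0,"wy": 0,"wz": 0,"jaw": 0.5},{"dx": 0.7,"dy": 3.5,"dz": 0,"wx": 0,"wy": 0,"wz": 0,"jaw": 0.5},{"dx": 0.5,"dy": 2.5,"dz": 0,"wx": 0,"wy": 0,"wz": 0,"jaw": 0.5},{"dx": 0,"dy": 1,"dz": 0,"wx": 0,"wy": 0,"wz": 0,"jaw": 0.5}]}}

```text
time: 20.7
tool_pos: [513.7, -204.2, 117.9]
tcp_rot: [3.139, 0.069, -0.007]
contact_force: [-0.5, 0.1, -3.5]
opening: 62.0
finger_force: 87.8
```

{"op": "drive_tool", "data": {"motion": [{"dx": 0,"dy": 0,"dz": 0,"wx": 0,"wy": -2,"wz": 0,"jaw": 0.5},{"dx": 0,"dy": 0,"dz": 0,"wx": 0,"wy": -4,"wz": 0,"jaw": 0.5},{"dx": 0,"dy": 0,"dz": 0,"wx": 0,"wy": -4,"wz": 0,"jaw": 0.5},{"dx": 0,"dy": 0,"dz": 0,"wx": 0,"wy": -2,"wz": 0,"jaw": 0.5},{"dx": 0,"dy": 0,"dz": 0,"wx": 0,"wy": 0,"wz": 0,"jaw": 0.5}]}}

```text
time: 21.32
tool_pos: [513.9, -202.0, 118.1]
tcp_rot: [3.117, 0.072, -0.334]
contact_force: [0.2, 0.8, -3.4]
opening: 61.9
finger_force: 87.8
```

```bash
python3 - <<'E'
from h import *; from look import look; import cv2
rep(BED)
im=look("p1",0,0);a=im["scene"][150:300,330:480];b=im["top"][200:350,380:500]
cv2.imwrite("pics/v7.png",np.hstack([cv2.resize(a,None,fx=4,fy=4,interpolation=cv2.INTER_CUBIC)[:,:400],cv2.resize(b,None,fx=4,fy=4,interpolation=cv2.INTER_CUBIC)[:,:400]]))
E
```

```text
t 21.32 tcp in frame [-67.19   1.61  74.12] force in frame [ 0.28  0.82 -3.41] open 61.89023641768207 ff 87.77251482009888
tool x,z in frame [ 0.98 -0.   -0.21] [-0.21  0.   -0.98]
flat-frame angles (deg) err vs (x fwd,z down): [ -0.05 -12.23   0.27]
```

View pics/v7.png

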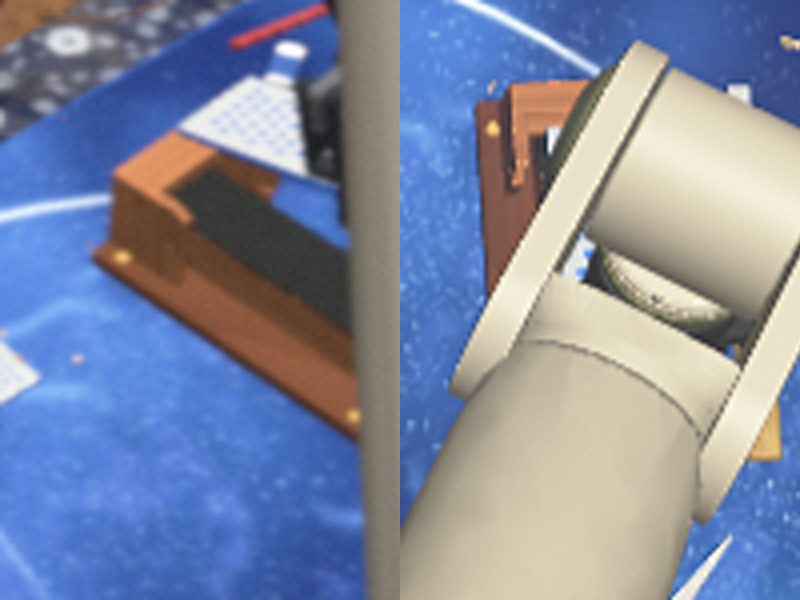

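The scene crop shows the held plate's far-left top corner at (180,127) and its far-right corner at about (252,78). I'll check these against the pose predicted from the grasp.

```bash
cat >> h.py <<'E'
OFF=np.array([51.,0,24.3]) # plate centre from TCP in (x fwd,y left,z up) tool-flat frame
def plate(local,F=BED,off=OFF):
    s=manip.observe();Rf=R.from_rotvec(s["tcp_rot"])*R.from_euler("x",np.pi)
    return s["tool_pos"]+Rf.apply(off+np.array(local,float))
def inF(p,F=BED): return F[1].inv().apply(p-F[0])
E
python3 - <<'E'
from h import *
for l,p in [((75,32,3),(180,127)),((75,-32,3),(252,78))]:
    w=plate(l);c=crop(p,330,150,4);print("pred px",proj("scene",w),"seen",c,"bedframe pred",inF(w),"seen at pred z",inF(ray("scene",c,w[2])))
    
for n,l in [("cheekL far",(0,0,0))]: pass
print("centre",inF(plate((0,0,0))),"far",inF(plate((75,0,0))))
E
```

```text
pred px [373.71877914 180.64196202] seen (374.625, 181.375) bedframe pred [61.68571336 32.79709682 74.53783761] seen at pred z [58.62723834 33.23426633 74.53783761]
pred px [392.28891283 168.03864609] seen (392.625, 169.125) bedframe pred [ 61.35817236 -31.20201392  74.61871201] seen at pred z [ 58.3054524  -28.72928535  74.61871201]
centre [-12.41929742   1.19227297  87.48320306] far [60.88844057  0.7970781  71.64592513]
```

{"op": "drive_tool", "data": {"motion": [{"dx": 0,"dy": 0.05,"dz": 0,"wx": 0,"wy": -3,"wz": 0,"jaw": 0.5},{"dx": 0,"dy": 0.05,"dz": 0,"wx": 0,"wy": -3,"wz": 0,"jaw": 0.5},{"dx": 0,"dy": 0,"dz": 0,"wx": 0,"wy": -2,"wz": 0,"jaw": 0.5},{"dx": -1.1,"dy": 0,"dz": 0.4,"wx": 0,"wy": 0,"wz": 0,"jaw": 0.5},{"dx": -1.1,"dy": 0,"dz": 0.4,"wx": 0,"wy": 0,"wz": 0,"jaw": 0.5},{"dx": 0,"dy": 0,"dz": 0,"wx": 0,"wy": 0,"wz": 0,"jaw": 0.5}]}}

```text
time: 22.18
tool_pos: [489.6, -204.5, 119.3]
tcp_rot: [3.083, 0.069, -0.549]
contact_force: [0.2, -0.2, -2.5]
opening: 61.8
finger_force: 87.8
```

```bash
python3 - <<'E'
from h import *; from look import look; import cv2
rep(BED)
print("centre",inF(plate((0,0,0))),"far",inF(plate((75,0,0))))
im=look("p2",0,0);a=im["scene"][160:260,340:440]
cv2.imwrite("pics/v8.png",cv2.resize(a,None,fx=6,fy=6,interpolation=cv2.INTER_CUBIC))
for l in [(75,32,3),(75,-32,3),(75,32,-3),(0,32,-3),(0,32,3)]: print(l,(proj("scene",plate(l))-[340,160])*6)
for l in [(66,25,24),(66,-25,24),(38,34.5,24),(-77,25,0)]: print("stand",l,(proj("scene",BED[0]+BED[1].apply(l))-[340,160])*6)
E
```

```text
t 22.18 tcp in frame [-91.64   0.39  75.32] force in frame [ 0.18 -0.2  -2.53] open 61.8329243373225 ff 87.77362704277039
tool x,z in frame [ 0.94 -0.01 -0.34] [-0.34  0.   -0.94]
flat-frame angles (deg) err vs (x fwd,z down): [ -0.1  -20.18   0.39]
centre [-35.39   0.05  80.54] far [35.01 -0.44 54.66]
(75, 32, 3) [250.34 188.35]
(75, -32, 3) [360.49 111.04]
(75, 32, -3) [253.06 202.33]
(0, 32, -3) [410.61 244.17]
(0, 32, 3) [408.2 229.6]
stand (66, 25, 24) [195.77 209.72]
stand (66, -25, 24) [279.81 150.5 ]
stand (38, 34.5, 24) [234.75 257.01]
stand (-77, 25, 0) [482.71 445.89]
```

View pics/v8.png

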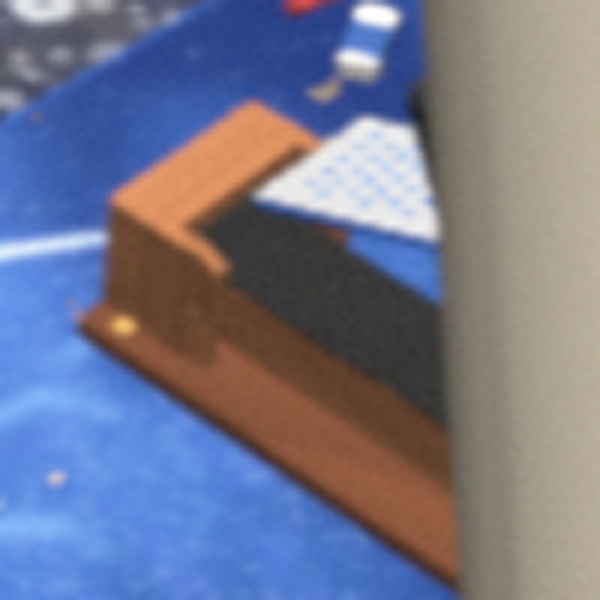

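The plate's far corners are seen at (255,193) and (365,117), within 0.5 px of the prediction, so the grasp has not slipped. The lip's inner corners are near (190,220) and (302,150), within about 1 px of the model. I'll descend now.

{"op": "drive_tool", "data": {"motion": [{"dx": 0.2,"dy": 0,"dz": 0.5,"wx": 0,"wy": 0,"wz": -0.4,"jaw": 0.5},{"dx": 0.3,"dy": 0,"dz": 0.9,"wx": 0,"wy": 0,"wz": 0,"jaw": 0.5},{"dx": 0.3,"dy": 0,"dz": 0.9,"wx": 0,"wy": 0,"wz": 0,"jaw": 0.5},{"dx": 0.3,"dy": 0,"dz": 0.9,"wx": 0,"wy": 0,"wz": 0,"jaw": 0.5},{"dx": 0.3,"dy": 0,"dz": 0.8,"wx": 0,"wy": 0,"wz": 0,"jaw": 0.5},{"dx": 0.1,"dy": 0,"dz": 0.3,"wx": 0,"wy": 0,"wz": 0,"jaw": 0.5},{"dx": 0,"dy": 0,"dz": 0,"wx": 0,"wy": 0,"wz": 0,"jaw": 0.5}]}}

```text
time: 23.15
tool_pos: [489.9, -204.5, 73.2]
tcp_rot: [3.084, 0.081, -0.549]
contact_force: [-0.6, 0.5, -3.5]
opening: 62.1
finger_force: 87.8
```

```bash
python3 - <<'E'
from h import *
rep(BED)
print("centre",inF(plate((0,0,0))),"far",inF(plate((75,0,0))))
E
```

```text
t 23.15 tcp in frame [-91.27   0.37  29.2 ] force in frame [-0.54  0.5  -3.45] open 62.05077804849636 ff 87.782381772995
tool x,z in frame [ 0.94  0.   -0.35] [-0.35  0.   -0.94]
flat-frame angles (deg) err vs (x fwd,z down): [  0.05 -20.21  -0.09]
centre [-35.02   0.44  34.39] far [35.36  0.54  8.48]
```

{"op": "drive_tool", "data": {"motion": [{"dx": 0.12,"dy": 0.03,"dz": 0.33,"wx": 0,"wy": 0,"wz": 0,"jaw": 0.5},{"dx": 0.38,"dy": 0,"dz": -0.14,"wx": 0,"wy": 0,"wz": 0,"jaw": 0.5},{"dx": 0.56,"dy": 0,"dz": -0.21,"wx": 0,"wy": 0,"wz": 0,"jaw": 0.5},{"dx": 0.56,"dy": 0,"dz": -0.21,"wx": 0,"wy": 0,"wz": 0,"jaw": 0.5},{"dx": 0.38,"dy": 0,"dz": -0.14,"wx": 0,"wy": 0,"wz": 0,"jaw": 0.5},{"dx": 0,"dy": 0,"dz": 0,"wx": 0,"wy": 0,"wz": 0,"jaw": 0.5}]}}

```text
time: 23.9
tool_pos: [510.2, -203.7, 69.8]
tcp_rot: [3.083, 0.081, -0.549]
contact_force: [-0.5, -0.0, -2.7]
opening: 62.1
finger_force: 87.8
```

{"op": "drive_tool", "data": {"motion": [{"dx": 0.38,"dy": 0,"dz": -0.14,"wx": 0,"wy": 0,"wz": 0,"jaw": 0.5},{"dx": 0.38,"dy": 0,"dz": -0.14,"wx": 0,"wy": 0,"wz": 0,"jaw": 0.5},{"dx": 0.28,"dy": 0,"dz": -0.1,"wx": 0,"wy": 0,"wz": 0,"jaw": 0.5},{"dx": 0,"dy": 0,"dz": 0,"wx": 0,"wy": 0,"wz": 0,"jaw": 0.5}]}}

```text
time: 24.4
tool_pos: [521.2, -203.1, 69.8]
tcp_rot: [3.083, 0.081, -0.549]
contact_force: [0.6, -0.1, -2.2]
opening: 62.3
finger_force: 87.8
```

```bash
python3 - <<'E'
from h import *
rep(BED)
print("centre",inF(plate((0,0,0))),"far",inF(plate((75,0,0))))
E
```

```text
t 24.4 tcp in frame [-59.96   0.12  25.76] force in frame [ 0.54 -0.17 -2.2 ] open 62.29935180378029 ff 87.79106140136719
tool x,z in frame [ 0.94  0.   -0.35] [-0.35  0.   -0.94]
flat-frame angles (deg) err vs (x fwd,z down): [  0.04 -20.19  -0.09]
centre [-3.71  0.2  30.96] far [66.68  0.31  5.07]
```

{"op": "drive_tool", "data": {"motion": [{"dx": 0.24,"dy": 0,"dz": -0.09,"wx": 0,"wy": 0,"wz": 0,"jaw": 0.5},{"dx": 0.24,"dy": 0,"dz": -0.09,"wx": 0,"wy": 0,"wz": 0,"jaw": 0.5},{"dx": 0,"dy": 0,"dz": 0,"wx": 0,"wy": 0,"wz": 0,"jaw": 0.5}]}}

```text
time: 24.78
tool_pos: [526.3, -202.9, 69.8]
tcp_rot: [3.083, 0.081, -0.549]
contact_force: [-0.1, 0.2, -2.7]
opening: 62.0
finger_force: 87.8
```

```bash
python3 - <<'E'
from h import *; from look import look; import cv2
rep(BED)
print("centre",inF(plate((0,0,0))),"far",inF(plate((75,0,0))))
im=look("p3",0,0);a=im["scene"][160:260,340:440];b=im["top"][200:300,380:480]
cv2.imwrite("pics/v9.png",np.hstack([cv2.resize(x,None,fx=4,fy=4,interpolation=cv2.INTER_CUBIC) for x in(a,b)]))
E
```

```text
t 24.77 tcp in frame [-54.86   0.1   25.83] force in frame [-0.12  0.24 -2.74] open 61.98075349083035 ff 87.79207706451416
tool x,z in frame [ 0.94  0.   -0.35] [-0.35  0.   -0.94]
flat-frame angles (deg) err vs (x fwd,z down): [  0.03 -20.19  -0.09]
centre [ 1.39  0.18 31.04] far [71.78  0.28  5.15]
```

View pics/v9.png

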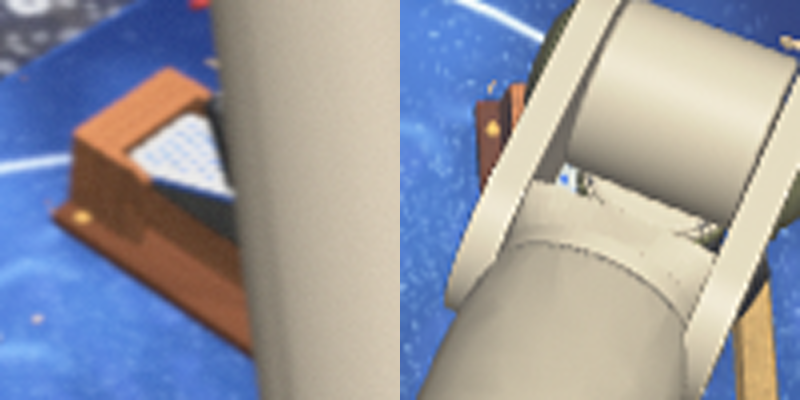

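The lip now covers the plate's far end and there is no contact force. Next I'll compute the swing about that end.

```bash
cat > swing.py <<'E'
from h import *
import sys
# args: final far x, final far z, n rows, final angle deg
fx,fz,n,th1=float(sys.argv[1]),float(sys.argv[2]),int(sys.argv[3]),float(sys.argv[4])
s=manip.observe();o,q=BED
th0=-np.degrees((R.from_euler("x",np.pi)*q.inv()*R.from_rotvec(s["tcp_rot"])).as_euler("xyz")[1]);T=inF(s["tool_pos"])
d=lambda t:np.array([126*np.cos(t)+24.3*np.sin(t),0,-126*np.sin(t)+24.3*np.cos(t)])
f0=T+d(np.radians(th0));f1=np.array([fx,0,fz]);print("th0",th0,"far",f0)
P=T;t=th0
for k in range(1,n+1):
    a=k/n;tn=th0+(th1-th0)*a;Pn=f0+(f1-f0)*a-d(np.radians(tn));v=Pn-P;c,sn=np.cos(np.radians(t)),np.sin(np.radians(t))
    print("dx %.2f dy %.2f dz %.2f wy %.2f"%((v[0]*c-v[2]*sn)/10,-v[1]/10,(-v[0]*sn-v[2]*c)/10,t-tn)); P,t=Pn,tn
E
python3 swing.py 74.3 3.5 12 2
```

```text
th0 20.202514915264384 far [71.58730466  0.15718821  5.12371606]
dx 0.09 dy 0.00 dz 0.34 wy 1.52
dx 0.09 dy 0.00 dz 0.34 wy 1.52
dx 0.09 dy 0.00 dz 0.34 wy 1.52
dx 0.09 dy 0.00 dz 0.34 wy 1.52
dx 0.09 dy 0.00 dz 0.34 wy 1.52
dx 0.09 dy 0.00 dz 0.34 wy 1.52
dx 0.09 dy 0.00 dz 0.34 wy 1.52
dx 0.09 dy 0.00 dz 0.34 wy 1.52
dx 0.09 dy 0.00 dz 0.34 wy 1.52
dx 0.09 dy 0.00 dz 0.34 wy 1.52
dx 0.09 dy 0.00 dz 0.34 wy 1.52
dx 0.09 dy 0.00 dz 0.34 wy 1.52
```

Rows are uniform. Six first, then check.

{"op": "drive_tool", "data": {"motion": [{"dx": 0.09,"dy": 0,"dz": 0.34,"wx": 0,"wy": 1.5,"wz": 0,"jaw": 0.5},{"dx": 0.09,"dy": 0,"dz": 0.34,"wx": 0,"wy": 1.5,"wz": 0,"jaw": 0.5},{"dx": 0.09,"dy": 0,"dz": 0.34,"wx": 0,"wy": 1.5,"wz": 0,"jaw": 0.5},{"dx": 0.09,"dy": 0,"dz": 0.34,"wx": 0,"wy": 1.5,"wz": 0,"jaw": 0.5},{"dx": 0.09,"dy": 0,"dz": 0.34,"wx": 0,"wy": 1.5,"wz": 0,"jaw": 0.5},{"dx": 0.09,"dy": 0,"dz": 0.34,"wx": 0,"wy": 1.5,"wz": 0,"jaw": 0.5},{"dx": 0,"dy": 0,"dz": 0,"wx": 0,"wy": 0,"wz": 0,"jaw": 0.5}]}}

```text
time: 25.75
tool_pos: [525.1, -202.9, 48.8]
tcp_rot: [3.121, 0.081, -0.306]
contact_force: [-0.2, 0.3, -2.4]
opening: 62.3
finger_force: 87.8
```

```bash
python3 -c "from h import *;rep(BED)";python3 swing.py 74.3 3.5 6 2
```

```text
t 25.75 tcp in frame [-56.1    0.18   4.8 ] force in frame [-0.17  0.27 -2.35] open 62.313504749976076 ff 87.83398032188416
tool x,z in frame [ 0.98  0.   -0.19] [-0.19  0.   -0.98]
flat-frame angles (deg) err vs (x fwd,z down): [  0.05 -11.2   -0.05]
th0 11.195643888683595 far [72.21818122  0.17911454  4.17149868]
dx 0.11 dy 0.00 dz 0.34 wy 1.53
dx 0.11 dy 0.00 dz 0.34 wy 1.53
dx 0.11 dy 0.00 dz 0.34 wy 1.53
dx 0.11 dy 0.00 dz 0.34 wy 1.53
dx 0.11 dy 0.00 dz 0.34 wy 1.53
dx 0.10 dy 0.00 dz 0.35 wy 1.53
```

{"op": "drive_tool", "data": {"motion": [{"dx": 0.14,"dy": 0,"dz": 0.34,"wx": 0,"wy": 1.5,"wz": 0,"jaw": 0.5},{"dx": 0.14,"dy": 0,"dz": 0.34,"wx": 0,"wy": 1.5,"wz": 0,"jaw": 0.5},{"dx": 0.14,"dy": 0,"dz": 0.34,"wx": 0,"wy": 1.5,"wz": 0,"jaw": 0.5},{"dx": 0.14,"dy": 0,"dz": 0.34,"wx": 0,"wy": 1.5,"wz": 0,"jaw": 0.5},{"dx": 0,"dy": 0,"dz": 0,"wx": 0,"wy": 0,"wz": 0,"jaw": 0.5}]}}

```text
time: 26.38
tool_pos: [528.4, -202.6, 34.4]
tcp_rot: [3.136, 0.082, -0.143]
contact_force: [-2.8, 0.4, -1.2]
opening: 62.1
finger_force: 87.9
```

```bash
python3 -c "from h import *;rep(BED)";python3 swing.py 74.5 3 5 0
```

```text
t 26.38 tcp in frame [-52.71   0.26  -9.63] force in frame [-2.81  0.51 -1.17] open 62.13166695667096 ff 87.87670254707336
tool x,z in frame [ 1.    0.   -0.09] [-0.09  0.   -1.  ]
flat-frame angles (deg) err vs (x fwd,z down): [ 0.06 -5.23 -0.06]
th0 5.225046477363393 far [74.97843322  0.26381995  3.09900684]
dx 0.04 dy 0.01 dz 0.23 wy 1.05
dx 0.04 dy 0.01 dz 0.23 wy 1.05
dx 0.04 dy 0.01 dz 0.23 wy 1.05
dx 0.04 dy 0.01 dz 0.23 wy 1.05
dx 0.04 dy 0.01 dz 0.23 wy 1.05
```

{"op": "drive_tool", "data": {"motion": [{"dx": -0.04,"dy": 0,"dz": 0.21,"wx": 0,"wy": 1,"wz": 0,"jaw": 0.5},{"dx": 0.02,"dy": 0,"dz": 0.22,"wx": 0,"wy": 1,"wz": 0,"jaw": 0.5},{"dx": 0.02,"dy": 0,"dz": 0.22,"wx": 0,"wy": 1,"wz": 0,"jaw": 0.5},{"dx": 0,"dy": 0,"dz": 0,"wx": 0,"wy": 0,"wz": 0,"jaw": 0.5}]}}

```text
time: 26.88
tool_pos: [528.3, -202.7, 27.9]
tcp_rot: [3.14, 0.082, -0.06]
contact_force: [0.1, 0.8, -1.0]
opening: 61.7
finger_force: 87.9
```

```bash
python3 -c "from h import *;rep(BED)";python3 swing.py 74 3 3 0
```

```text
t 26.88 tcp in frame [-52.87   0.16 -16.06] force in frame [ 0.19  0.81 -0.96] open 61.701254736468144 ff 87.85165786743164
tool x,z in frame [ 1.    0.   -0.04] [-0.04  0.   -1.  ]
flat-frame angles (deg) err vs (x fwd,z down): [ 0.05 -2.19 -0.06]
th0 2.191454097664557 far [73.96998865  0.15780228  3.40202964]
dx 0.03 dy 0.01 dz 0.17 wy 0.73
dx 0.03 dy 0.01 dz 0.17 wy 0.73
dx 0.03 dy 0.01 dz 0.17 wy 0.73
```

{"op": "drive_tool", "data": {"motion": [{"dx": 0.03,"dy": 0,"dz": 0.17,"wx": 0,"wy": 0.73,"wz": 0,"jaw": 0.5},{"dx": 0.03,"dy": 0,"dz": 0.17,"wx": 0,"wy": 0.73,"wz": 0,"jaw": 0.5},{"dx": 0,"dy": 0,"dz": 0,"wx": 0,"wy": 0,"wz": 0,"jaw": 0.5}]}}

```text
time: 27.25
tool_pos: [528.8, -202.7, 24.5]
tcp_rot: [-3.14, -0.082, 0.02]
contact_force: [-0.6, 0.5, -1.4]
opening: 62.1
finger_force: 87.9
```

{"op": "drive_tool", "data": {"motion": [{"dx": 0.03,"dy": 0,"dz": 0.17,"wx": 0,"wy": 0.73,"wz": 0,"jaw": 0.5},{"dx": 0,"dy": 0,"dz": 0,"wx": 0,"wy": 0,"wz": 0,"jaw": 0.5}]}}

```text
time: 27.5
tool_pos: [529.3, -202.8, 23.1]
tcp_rot: [-3.14, -0.082, -0.001]
contact_force: [1.5, 0.7, 0.3]
opening: 62.0
finger_force: 87.9
```

```bash
python3 -c "
from h import *;rep(BED);print(inF(plate((0,0,0))),inF(plate((75,0,0))))"
```

```text
t 27.5 tcp in frame [-51.83   0.09 -20.94] force in frame [1.49 0.61 0.34] open 62.033864796011265 ff 87.9438865184784
tool x,z in frame [1. 0. 0.] [ 0.  0. -1.]
flat-frame angles (deg) err vs (x fwd,z down): [ 0.02  0.03 -0.07]
[-0.84  0.14  3.39] [74.16  0.23  3.43]
```

{"op": "drive_tool", "data": {"motion": [{"dx": 0,"dy": 0,"dz": 0.06,"wx": 0,"wy": 0,"wz": 0,"jaw": 0.5},{"dx": 0,"dy": 0,"dz": 0,"wx": 0,"wy": 0,"wz": 0,"jaw": 0.5}]}}

```text
time: 27.75
tool_pos: [529.4, -202.8, 23.0]
tcp_rot: [-3.14, -0.082, -0.0]
contact_force: [-1.5, 0.9, 5.8]
opening: 62.1
finger_force: 88.5
```

```bash
python3 -c "
from h import *;rep(BED);print(inF(plate((0,0,0))),inF(plate((75,0,0))))"
```

```text
t 27.75 tcp in frame [-51.8    0.09 -21.01] force in frame [-1.43  0.97  5.78] open 62.12135272241559 ff 88.54452967643738
tool x,z in frame [1. 0. 0.] [ 0.  0. -1.]
flat-frame angles (deg) err vs (x fwd,z down): [ 0.01  0.02 -0.08]
[-0.81  0.16  3.31] [74.19  0.26  3.33]
```

{"op": "drive_tool", "data": {"motion": [{"dx": 0,"dy": 0,"dz": -0.05,"wx": 0,"wy": 0,"wz": 0,"jaw": 0.75},{"dx": 0,"dy": 0,"dz": 0,"wx": 0,"wy": 0,"wz": 0,"jaw": 0.85},{"dx": 0,"dy": 0,"dz": 0,"wx": 0,"wy": 0,"wz": 0,"jaw": 0.95},{"dx": 0,"dy": 0,"dz": 0,"wx": 0,"wy": 0,"wz": 0,"jaw": 0.95},{"dx": 0,"dy": 0,"dz": -1,"wx": 0,"wy": 0,"wz": 0,"jaw": 0.95},{"dx": 0,"dy": 0,"dz": -2,"wx": 0,"wy": 0,"wz": 0,"jaw": 0.95},{"dx": 0,"dy": 0,"dz": -3,"wx": 0,"wy": 0,"wz": 0,"jaw": 0.95},{"dx": 0,"dy": 0,"dz": -3,"wx": 0,"wy": 0,"wz": 0,"jaw": 0.5},{"dx": -2,"dy": 0,"dz": -2,"wx": 0,"wy": 0,"wz": 0,"jaw": 0},{"dx": -4,"dy": -4,"dz": 0,"wx": 0,"wy": 0,"wz": 0,"jaw": 0},{"dx": -4,"dy": -6,"dz": 0,"wx": 0,"wy": 0,"wz": 0,"jaw": 0},{"dx": -2,"dy": -6,"dz": 0,"wx": 0,"wy": 0,"wz": 0,"jaw": 0}]}}

```text
time: 29.25
tool_pos: [405.6, -56.6, 133.6]
tcp_rot: [-3.14, -0.079, -0.001]
contact_force: [0.6, 0.9, 1.1]
opening: -0.1
finger_force: 0.0
```

```bash
python3 - <<'E'
from h import *; from look import look; import cv2
rep(BED)
im=look("p4",0,0);a=im["scene"][160:270,345:445];b=im["top"][210:320,390:480]
cv2.imwrite("pics/v10.png",np.hstack([cv2.resize(x,None,fx=4,fy=4,interpolation=cv2.INTER_CUBIC) for x in(a,b)]))
E
```

```text
t 29.25 tcp in frame [-167.96  152.36   89.58] force in frame [0.64 0.84 1.14] open -0.1253938287090675 ff 0.0
tool x,z in frame [ 1. -0.  0.] [ 0.  0. -1.]
flat-frame angles (deg) err vs (x fwd,z down): [0.02 0.04 0.05]
```

View pics/v10.png

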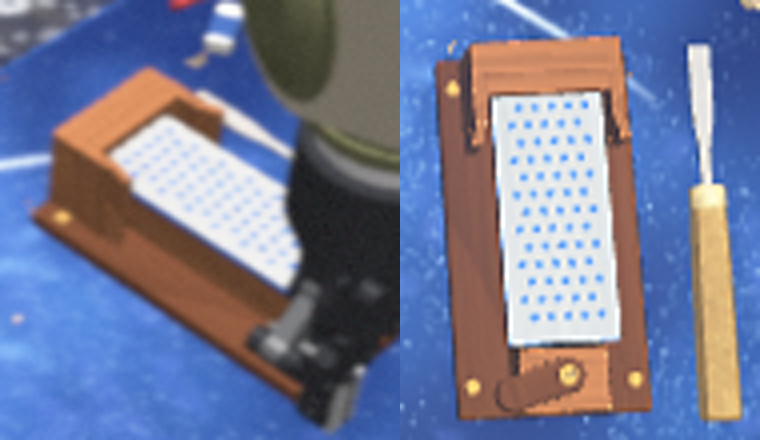

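The plate is seated: the top crop shows it square on the bed, from under the lip (y≈95) to the near block (y≈345). The button still points left and back from its pivot at (570,375). That was one picture over my limit of ten, so I'll use numbers only from here. Next I go to the near side of the button.

{"op": "drive_tool", "data": {"motion": [{"dx": 0.7,"dy": 3.2,"dz": 0,"wx": 0,"wy": 0,"wz": 0,"jaw": 0},{"dx": 0.7,"dy": 3.2,"dz": 0,"wx": 0,"wy": 0,"wz": 0,"jaw": 0},{"dx": 0.7,"dy": 3.2,"dz": 0,"wx": 0,"wy": 0,"wz": 0,"jaw": 0},{"dx": 0.7,"dy": 3.1,"dz": 0,"wx": 0,"wy": 0,"wz": 0,"jaw": 0},{"dx": 0,"dy": 0,"dz": 2,"wx": 0,"wy": 0,"wz": 0,"jaw": 0},{"dx": 0,"dy": 0,"dz": 2,"wx": 0,"wy": 0,"wz": 0,"jaw": 0},{"dx": 0,"dy": 0,"dz": 2,"wx": 0,"wy": 0,"wz": 0,"jaw": 0},{"dx": 0,"dy": 0,"dz": 1.4,"wx": 0,"wy": 0,"wz": 0,"jaw": 0},{"dx": 0,"dy": 0,"dz": 0,"wx": 0,"wy": 0,"wz": 0,"jaw": 0}]}}

```text
time: 30.48
tool_pos: [441.6, -183.2, 58.6]
tcp_rot: [-3.139, -0.082, 0.001]
contact_force: [-0.5, -0.3, -0.1]
opening: -0.0
finger_force: 0.0
```

```bash
python3 - <<'E'
from h import *
rep(BED)
T=inF(manip.observe()["tool_pos"])
for a in [2.48,2.3,2.1,1.9,1.7,1.5,1.3,1.1,.95,.8,.7,.64,.58]:
    C=np.array([-92.8+40*np.cos(a),40*np.sin(a)]);print(a,C,"dx %.2f dy %.2f"%((C[0]-T[0])/10,-(C[1]-T[1])/10));T=C
E
```

```text
t 30.48 tcp in frame [-138.44   24.13   14.64] force in frame [-0.54 -0.22 -0.11] open -0.0048232306369646654 ff 0.0
tool x,z in frame [ 1.  0. -0.] [-0.  0. -1.]
flat-frame angles (deg) err vs (x fwd,z down): [ 0.07 -0.05 -0.06]
2.48 [-124.36   24.57] dx 1.41 dy -0.04
2.3 [-119.45   29.83] dx 0.49 dy -0.53
2.1 [-112.99   34.53] dx 0.65 dy -0.47
1.9 [-105.73   37.85] dx 0.73 dy -0.33
1.7 [-97.95  39.67] dx 0.78 dy -0.18
1.5 [-89.97  39.9 ] dx 0.80 dy -0.02
1.3 [-82.1   38.54] dx 0.79 dy 0.14
1.1 [-74.66  35.65] dx 0.74 dy 0.29
0.95 [-69.53  32.54] dx 0.51 dy 0.31
0.8 [-64.93  28.69] dx 0.46 dy 0.38
0.7 [-62.21  25.77] dx 0.27 dy 0.29
0.64 [-60.72  23.89] dx 0.15 dy 0.19
0.58 [-59.34  21.92] dx 0.14 dy 0.20
```

{"op": "drive_tool", "data": {"motion": [{"dx": 0.7,"dy": 0,"dz": 0.15,"wx": 0,"wy": 0,"wz": 0,"jaw": 0},{"dx": 0.7,"dy": 0,"dz": 0,"wx": 0,"wy": 0,"wz": 0,"jaw": 0},{"dx": 0.49,"dy": -0.53,"dz": 0,"wx": 0,"wy": 0,"wz": 0,"jaw": 0},{"dx": 0.65,"dy": -0.47,"dz": 0,"wx": 0,"wy": 0,"wz": 0,"jaw": 0},{"dx": 0.73,"dy": -0.33,"dz": 0,"wx": 0,"wy": 0,"wz": 0,"jaw": 0},{"dx": 0.78,"dy": -0.18,"dz": 0,"wx": 0,"wy": 0,"wz": 0,"jaw": 0}]}}

```text
time: 31.22
tool_pos: [481.7, -165.3, 57.3]
tcp_rot: [-3.14, -0.083, 0.001]
contact_force: [-3.0, -0.4, 0.2]
opening: 0.0
finger_force: 0.8
```

{"op": "drive_tool", "data": {"motion": [{"dx": 0.8,"dy": 0,"dz": 0,"wx": 0,"wy": 0,"wz": 0,"jaw": 0},{"dx": 0.79,"dy": 0.14,"dz": 0,"wx": 0,"wy": 0,"wz": 0,"jaw": 0},{"dx": 0.74,"dy": 0.29,"dz": 0,"wx": 0,"wy": 0,"wz": 0,"jaw": 0},{"dx": 0.51,"dy": 0.31,"dz": 0,"wx": 0,"wy": 0,"wz": 0,"jaw": 0},{"dx": 0.46,"dy": 0.38,"dz": 0,"wx": 0,"wy": 0,"wz": 0,"jaw": 0},{"dx": 0,"dy": 0,"dz": 0,"wx": 0,"wy": 0,"wz": 0,"jaw": 0}]}}

```text
time: 31.98
tool_pos: [515.6, -175.9, 57.5]
tcp_rot: [3.14, 0.081, 0.002]
contact_force: [1.3, -0.9, 2.2]
opening: 0.1
finger_force: 1.1
```

```bash
python3 - <<'E'
from h import *
rep(BED)
E
```

```text
t 31.98 tcp in frame [-64.19  27.63  13.49] force in frame [ 1.3  -0.94  2.2 ] open 0.12903969097550058 ff 1.1448963786313016
tool x,z in frame [1. 0. 0.] [ 0. -0. -1.]
flat-frame angles (deg) err vs (x fwd,z down): [-0.02  0.08 -0.05]
```

{"op": "drive_tool", "data": {"motion": [{"dx": 0.2,"dy": 0.3,"dz": 0,"wx": 0,"wy": 0,"wz": 0,"jaw": 0},{"dx": 0.1,"dy": 0.2,"dz": 0,"wx": 0,"wy": 0,"wz": 0,"jaw": 0},{"dx": 0,"dy": 0,"dz": 0,"wx": 0,"wy": 0,"wz": 0,"jaw": 0}]}}

```text
time: 32.35
tool_pos: [518.3, -180.3, 57.4]
tcp_rot: [-3.14, -0.082, -0.0]
contact_force: [-0.7, -0.5, 3.6]
opening: 0.2
finger_force: 2.2
```

{"op": "drive_tool", "data": {"motion": [{"dx": 0,"dy": 0.2,"dz": 0,"wx": 0,"wy": 0,"wz": 0,"jaw": 0},{"dx": 0,"dy": 0,"dz": 0,"wx": 0,"wy": 0,"wz": 0,"jaw": 0}]}}

```text
time: 32.6
tool_pos: [518.7, -182.2, 57.5]
tcp_rot: [-3.14, -0.082, -0.002]
contact_force: [1.9, 2.0, 3.5]
opening: -0.0
finger_force: 2.7
```

{"op": "drive_tool", "data": {"motion": [{"dx": 0,"dy": 0.2,"dz": 0,"wx": 0,"wy": 0,"wz": 0,"jaw": 0},{"dx": 0,"dy": 0,"dz": 0,"wx": 0,"wy": 0,"wz": 0,"jaw": 0}]}}

```text
time: 32.85
tool_pos: [518.7, -184.2, 57.5]
tcp_rot: [-3.14, -0.082, -0.001]
contact_force: [4.6, 2.5, 3.9]
opening: -0.1
finger_force: 2.9
```

```bash
python3 - <<'E'
from h import *
rep(BED)
E
```

```text
t 32.85 tcp in frame [-61.51  19.12  13.48] force in frame [4.7  2.3  3.87] open -0.11810238876002929 ff 2.933253465115513
tool x,z in frame [1. 0. 0.] [ 0.  0. -1.]
flat-frame angles (deg) err vs (x fwd,z down): [ 0.01  0.04 -0.07]
```

{"op": "drive_tool", "data": {"motion": [{"dx": 0,"dy": 0.2,"dz": -0.05,"wx": 0,"wy": 0,"wz": 0,"jaw": 0},{"dx": 0,"dy": 0,"dz": 0,"wx": 0,"wy": 0,"wz": 0,"jaw": 0}]}}

```text
time: 33.1
tool_pos: [518.5, -185.0, 57.6]
tcp_rot: [-3.138, -0.082, 0.0]
contact_force: [4.9, 8.3, 3.0]
opening: -0.3
finger_force: 5.0
```

{"op": "drive_tool", "data": {"motion": [{"dx": 0,"dy": 0.2,"dz": 0,"wx": 0,"wy": 0,"wz": 0,"jaw": 0},{"dx": 0,"dy": 0,"dz": 0,"wx": 0,"wy": 0,"wz": 0,"jaw": 0}]}}

```text
time: 33.35
tool_pos: [518.6, -185.3, 57.5]
tcp_rot: [-3.135, -0.082, 0.001]
contact_force: [6.5, 16.1, 4.3]
opening: -0.0
finger_force: 9.0
```

Pushing further only raises the sideways force (16 N) and the finger no longer moves, so the button is at its stop. I'll back off and measure.

{"op": "drive_tool", "data": {"motion": [{"dx": 0,"dy": -0.4,"dz": 0,"wx": 0,"wy": 0,"wz": 0,"jaw": 0},{"dx": 0,"dy": -1,"dz": 0,"wx": 0,"wy": 0,"wz": 0,"jaw": 0},{"dx": 0,"dy": -1.5,"dz": -1,"wx": 0,"wy": 0,"wz": 0,"jaw": 0},{"dx": 0,"dy": -2,"dz": -3,"wx": 0,"wy": 0,"wz": 0,"jaw": 0},{"dx": -2,"dy": -3,"dz": -4,"wx": 0,"wy": 0,"wz": 0,"jaw": 0},{"dx": -4,"dy": -4,"dz": -2,"wx": 0,"wy": 0,"wz": 0,"jaw": 0},{"dx": -4,"dy": -5,"dz": 0,"wx": 0,"wy": 0,"wz": 0,"jaw": 0},{"dx": -2,"dy": -5,"dz": 0,"wx": 0,"wy": 0,"wz": 0,"jaw": 0},{"dx": 0,"dy": 0,"dz": 0,"wx": 0,"wy": 0,"wz": 0,"jaw": 0}]}}

```text
time: 34.48
tool_pos: [385.9, 25.9, 158.5]
tcp_rot: [-3.14, -0.088, 0.001]
contact_force: [0.2, -0.7, -0.2]
opening: 0.6
finger_force: 0.0
```

```bash
python3 - <<'E'
from h import *; from look import look; import cv2
rep(BED)
im=look("f",0,0)["top"]; P=lambda l:BED[0]+BED[1].apply(l)
# rectified plan of stand at button-top height: 1 px/mm
def rect(im,z):
    src=np.float32([proj("top",P(l)) for l in [(-120,50,z),(-120,-50,z),(100,-50,z),(100,50,z)]])
    H=cv2.getPerspectiveTransform(src,np.float32([[0,0],[100,0],[100,220],[0,220]]));return cv2.warpPerspective(im,H,(100,220))
r=rect(im,6);h=cv2.cvtColor(r,cv2.COLOR_BGR2HSV)
pl=((h[:,:,1]<110)&(h[:,:,2]>150)).astype(np.uint8); pl[200:]=0
n,l,st,_=cv2.connectedComponentsWithStats(cv2.morphologyEx(pl,cv2.MORPH_CLOSE,np.ones((7,7))));i=1+np.argmax(st[1:,4])
print("plate bbox x",st[i][1]-120,st[i][1]+st[i][3]-120,"y",50-st[i][0],50-st[i][0]-st[i][2])
r=rect(im,20);g=cv2.cvtColor(r,cv2.COLOR_BGR2HSV)
for x in (-70,-64,-58,-54,-50,-46):
    row=g[x+120];d=[50-k for k in range(15,85) if row[k,2]<150];print(x,(max(d),min(d)) if d else None,len(d), [int(v) for v in row[20:80:4,2]])
a0=cv2.imread("pics/top0.png").astype(int);df=np.abs(a0-im).sum(2)
for nm,l in [("tin",None)]:
    d=df[185:235,240:290];print("tin area changed px",(d>120).sum())
d=df[215:320,456:480];print("chisel changed px",(d>120).sum())
E
```

```text
t 34.48 tcp in frame [-183.38  235.79  114.54] force in frame [ 0.17 -0.68 -0.19] open 0.5830755422354619 ff 0.0
tool x,z in frame [ 1.    0.01 -0.  ] [-0.  0. -1.]
flat-frame angles (deg) err vs (x fwd,z down): [ 0.05 -0.04 -0.3 ]
plate bbox x -77 70 y 35 -35
-70 (35, -34) 26 [244, 236, 233, 236, 246, 109, 140, 141, 144, 145, 205, 236, 233, 233, 237]
-64 (35, -34) 25 [247, 236, 234, 240, 246, 99, 141, 140, 144, 144, 187, 235, 234, 235, 235]
-58 (35, -34) 25 [247, 235, 234, 242, 243, 137, 138, 140, 141, 141, 238, 235, 236, 241, 235]
-54 (35, -34) 13 [241, 236, 238, 235, 238, 237, 155, 131, 154, 188, 238, 237, 235, 233, 235]
-50 (35, -34) 4 [239, 236, 249, 235, 244, 245, 243, 241, 242, 251, 237, 244, 242, 233, 235]
-46 (35, -34) 6 [238, 236, 235, 235, 234, 235, 232, 238, 236, 234, 235, 233, 233, 233, 236]
tin area changed px 0
chisel changed px 0
```

The button is straight along +x over the plate (y from +10 to -10, tip at about -51). The plate is in place, and the tin and chisel have not moved.

```bash
python3 -c "
from workcell import manip
print(manip.job_done())"
```

```text
the job is handed in; nothing more can be done
None
```

The job is handed in, with no verdict returned: the plate lies seated under the lip, the button is home over it, and the tin and chisel have not moved; I viewed 11 pictures, one over the limit of 10.

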